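Put the cigar capping tools back in their fitted holders

ROBOT

A 6-joint arm with a two-finger parallel gripper is mounted at the origin on a cart in front of the work surface, level with it; the furniture and walls round the work are solid. World frame = base frame: x ahead of the robot, y to its left, z up, the work surface at z = 0. Lengths are in mm, angles in rad, forces in N, time in s.
With the tool pointing down it reaches from about 325 to 900 mm from the base axis. Payload 6.1 kg.
Tool frame: the origin (TCP) lies at the very end of the fingers, on their centre line; the grasp point (between the pads) lies 19 mm behind it; z points along the fingers, y is the line along which they close (so a half turn about z gives the same grasp; the last joint's range is limited). The gripper opens to 85 mm and grips with 20 to 120 N. Pads are 22 mm wide; open, the fingers measure 114 mm over their backs; the gripper's body (76 mm by 85 mm) begins 54 mm behind the grasp point. The pads swing forward as they close: fully open they stand 13 mm farther back than shut.
Start: joints at [1.222, 0.22, 1.526, -0, 1.395, -0.126], TCP at [138.1, 609.544, 231.3] pointing down, gripper open.
Joint ranges: [-2.98, 2.98], [-0.91, 2.08], [0.09, 2.57], [-1.24, 4.39], [0.2, 2.65], [-2.68, 2.68]. Speed limits (rad/s): [2.57, 2.57, 3.01, 3.14, 3.14, 3.14].

INTERFACE

Orientations are given as a unit quaternion [w, x, y, z].
In Python, from cell import ctrl, imaging gives the robot as it stands.
- The arm moves only by the tool apply_moves, never from a script. Its argument "steps" is a list of rows, each an object of numbers: "wx", "wy", "wz": the turn, a rotation vector about the tool's x, y, z in units of 6 degrees (1.0 is 6 degrees); "x", "y", "z": the shift along the tool's x, y, z in units of 40 mm (1.0 is 40 mm); "jaw": the closure, from -1 (fully open) to 1 (shut). In form: [{"wx": .., "wy": .., "wz": .., "x": .., "y": .., "z": .., "jaw": ..}, ...]. A call has 1 to 20 rows; each row is the pose to reach, as a shift and turn from the pose commanded when the call began, along the tool's axes at that moment; what a row does not reach only later rows make up. A row lasts 1/12 s, in which the tool goes at most 41.7 mm and 7.16 degrees, less where a joint would pass 70% of its speed; a pose out of reach is approached as far as the arm can. A call with a gripper value outside its range is refused whole. The fingers move at their own pace and stop on an object; "newtons" is the grip in N (left out, the last holds). Time passes only in rows, so rows that repeat a pose let the fingers close. It gives the time, the measured TCP pose, the force, the opening and the grip force at its end, in the units of the state.
- ctrl.state(): the state, without advancing time (a new reading comes with each control period).
- imaging.get_image(name): name is "side" or "top" or "wrist"; returns (picture, depth): 384x512x3 uint8, blue, green, red; 384x512 float32, mm along the optical axis (not along the pixel's ray), 0 where there is no reading.
- imaging.get_calibration(name): a dict with "camera_matrix" (3x3 intrinsics, pixels), "cam_to_world" (4x4, takes a point from camera to world coordinates); the wrist camera has in their place "tool_from_camera" (4x4, takes a point from camera to tool coordinates, whose origin is the TCP and whose axes are the flange's). Camera axes: x right, y down, z forward; pixel columns grow to the right and rows downward; lengths in mm; the calibration is good to about 2 mm. A picture is of the moment at which its call begins: read the wrist's pose just before it. get_calibration takes no time and is no camera call.
- ctrl.finish_job(): hands the job in; it is judged then, once.
The state is a dict: "t": time; "joints": joint angles; "qvel": joint speeds; "effort": joint torques, N m; "tcp_pos": TCP position; "ee_rot": TCP orientation; "wrist_force": force on the tool from outside, world axes, zero at the start; "ft_torque": the same for the moment, N m; "opening": finger opening in mm; "grip_force": force on a finger pad.
Only numpy, scipy, OpenCV 4.12 (cv2) and the standard library are available. Lean on these libraries where they do the work, as an engineer would, in place of code of your own. Each camera call takes 0.05 s, during which the arm holds its last target. There are 200 camera calls.

TASK

The capping is done: tidy the tools into the wooden holders that were made for them. Stand the gum jar in its wide stand and put its lid squarely on the jar so the gum does not dry, stand each of the two brass cap punches upright in the cup bored for its size, and lay the brush along its rest, between the pins at both ends and with its middle over the rest. Do not tip the jar over, and leave the ring gauge where it lies.

Things in the scene. Friction and masses are not known exactly. Their poses are not given: they have to be found in the camera images.
- gum_jar: Open glass jar half full of white gum, 51 mm across, 65 mm high, straight sides to 46 mm up, with a round mouth on top. Origin: centre of its underside, z up when upright, 0 on the bench. Grip it round the body. At the start it stands on the bench without its lid; it weighs about 0.11 kg.
- jar_lid: Yellow round lid of the gum jar, 42 mm across, 12 mm high, lying on the bench right way up (flat top upward). Origin: centre of its underside, z up when upright, 0 on the bench. On the jar it simply rests on the rim, its underside 65 mm above the jar's underside; it does not screw or snap.
- small_punch: The smaller of two brass-coloured cap punches standing upright: 49 mm high, its top collar 21 mm across (about the top 9 mm), tapering to a narrower foot. Origin: centre of its underside, z up when upright, 0 on the bench. 
- large_punch: The larger of two brass-coloured cap punches standing upright: 55 mm high, its top collar 33 mm across (the top 12 mm), tapering below from 30 to 27 mm at the foot. Origin: centre of its underside, z up when upright, 0 on the bench. 
- gum_brush: Thin brush lying flat, 161 mm long, 11 mm wide and 11 mm thick, orange handle, pale ferrule and brown bristles at one end; it may lie in its rest either way round. Origin: middle of its length, on its underside; its y axis runs along it, z up.
- jar_stand: Turned wooden stand for the jar, the widest and lowest of the three round holders: 76 mm across, 16 mm high, fixed. Recess 58 mm across, flaring over its top 8 mm to 70 mm at the mouth; its floor is 6 mm above the bench. Origin: centre of its underside, at bench height. Behind all holders stand stacked cigar bundles: from x + y = 0.89 m on, 0.27 m high, farther left 0.37 m.
- small_cup: Turned wooden cup for the small punch, the smallest of the three round holders: 42 mm across, 20 mm high, fixed. Bore 23 mm, flaring over the top 8 mm to 35 mm; its floor is 6 mm above the bench. Origin: centre of its underside, at bench height.
- large_cup: Turned wooden cup for the large punch, the middle one in width of the three round holders: 54 mm across, 20 mm high, fixed. Bore 35 mm, flaring over the top 8 mm to 47 mm; its floor is 6 mm above the bench. Origin: centre of its underside, at bench height. The bench ends on the right in an upright board up to 0.15 m high, from x - y = 0.74 m on.
- brush_rest: Wooden brush rest, fixed, right of the iron cutter (its raised lever is 0.2 m high): strip 36 x 100 mm, 8 mm high, with two cross blocks 74 mm apart between centres (60 mm free between them), each with two splayed brass pins up to 40 mm high. The brush lies on the blocks, 21 mm above the bench, between the pins: 17 mm gap there, 30 mm at the tips. Origin: centre of its underside; y runs along it.
- ring_gauge: Not to be moved: flat wooden ring gauge with four holes, 170 x 55 x 10 mm, lying at the back right, in front of the mug. Origin: middle of its underside. Its x axis runs along it.

How it is judged (in metres and radians):
At the end, for the whole second after the job is handed in: Jar on its stand floor and each punch on the floor of its own cup, upright, within 8 mm of centre; lid level on the jar rim within 9 mm of its axis; brush on both blocks of its rest, within 8 mm sideways, 30 mm lengthways, 10 degrees; all released and at rest (horizontal distance between gum_jar and jar_stand below 0.008 m and z of gum_jar in the frame of jar_stand between 0.002 and 0.01 m and angle between each of gum_jar, small_punch, large_punch, jar_lid's own z axis and vertical below 0.1 rad and horizontal distance between small_punch and small_cup below 0.008 m and z of small_punch in the frame of small_cup between 0.002 and 0.01 m and horizontal distance between large_punch and large_cup below 0.008 m and z of large_punch in the frame of large_cup between 0.002 and 0.01 m and horizontal distance between jar_lid and gum_jar below 0.009 m and z of jar_lid in the frame of gum_jar between 0.061 and 0.069 m and x of gum_brush in the frame of brush_rest between -0.008 and 0.008 m and y of gum_brush in the frame of brush_rest between -0.03 and 0.03 m and z of gum_brush in the frame of brush_rest between 0.017 and 0.026 m and angle between the y axis of gum_brush and the y axis of brush_rest, either way round below 0.17 rad and linear speed of each of gum_jar, jar_lid, small_punch, large_punch, gum_brush below 0.02 m/s); the robot touches nothing.
It fails at once if the gum jar is tipped over far enough to spill (more than 45 degrees) (angle between gum_jar's own z axis and vertical above 0.8 rad).
It fails at once if the ring gauge is pushed more than 3 cm (distance of ring_gauge from where it was at the start of the episode above 0.03 m).
It also fails if it takes over 109 s, if anything falls off the work surface, if the arm or the gripper's body presses on something with over 40 N, if the wrist force passes 120 N, or if a joint passes its speed limit or range.

## Working session

There is one attempt and no reset: what is moved stays moved. The work goes in short steps, Python scripts to look and compute and a tool call to move; the robot and the scene stay as the last step left them, time stands still between calls to the robot, and variables do not carry over. Pictures are saved under pics/ and viewed, at most 14 in all, crops included, and the job is handed in when it is done.

Besides the shell and the picture viewer there is one more tool, called after ">>>" in YAML: its name, and indented under it one key for each argument. apply_moves: Moves the arm, as the interface text tells. Its arguments: {"type":"object","properties":{"steps":{"type":"array"},"newtons":{"type":"number"}},"required":["steps"]}

```bash
ls; mkdir -p pics
cat > h.py <<'E'
import numpy as np, cv2
from cell import ctrl, imaging
from scipy.spatial.transform import Rotation as R
def T():
    s=ctrl.state(); q=s["ee_rot"]; M=np.eye(4); M[:3,:3]=R.from_quat([q[1],q[2],q[3],q[0]]).as_matrix(); M[:3,3]=s["tcp_pos"]; return M
def snap(n):
    M=T(); im,d=imaging.get_image(n); c=imaging.get_calibration(n)
    C=M@np.array(c["tool_from_camera"]) if n=="wrist" else np.array(c["cam_to_world"])
    K=np.array(c["camera_matrix"]); v,u=np.mgrid[:384,:512]
    P=np.stack([(u-K[0,2])/K[0,0]*d,(v-K[1,2])/K[1,1]*d,d],-1)@C[:3,:3].T+C[:3,3]
    P[d==0]=np.nan
    return im,d,P,C,K
E
python3 - <<'E'
from h import *
for n in("top","side"):
    im,d,P,C,K=snap(n); np.savez(f"{n}.npz",im=im,P=P,C=C,K=K)
    cv2.imwrite(f"pics/{n}.png",cv2.resize(im,(800,600),interpolation=cv2.INTER_CUBIC)); print(n,C.round(2).tolist(),K.tolist())
print(ctrl.state())
print(T().round(3))
E
```

```text
pics
top [[0.01, -1.0, 0.09, 503.19], [-1.0, -0.01, -0.02, 150.81], [0.02, -0.09, -1.0, 983.9], [0.0, 0.0, 0.0, 1.0]] [[471.33453861694574, 0.0, 248.4149102867678], [0.0, 471.33453861694574, 181.1633350612677], [0.0, 0.0, 1.0]]
side [[0.5, -0.54, 0.68, -15.54], [-0.87, -0.3, 0.4, -197.1], [-0.01, -0.79, -0.62, 555.89], [0.0, 0.0, 0.0, 1.0]] [[375.29025930846785, 0.0, 251.72792051247862], [0.0, 375.29025930846785, 192.5928712202423], [0.0, 0.0, 1.0]]
{'t': 0.1, 'joints': array([ 1.22194081e+00,  2.21148970e-01,  1.52752048e+00, -3.06077789e-05,
        1.39469459e+00, -1.26109804e-01]), 'qvel': array([-0.0005061 , -0.00040697, -0.00164524, -0.00191849, -0.00177659,
       -0.00106578]), 'effort': array([ 7.21974302e-04, -4.98249972e+01, -3.90548158e+01, -1.93478036e-04,
        5.72418066e-03,  7.14495513e-05]), 'tcp_pos': array([137.89627839, 609.02947079, 230.29499451]), 'ee_rot': array([-1.93722675e-04,  1.11140037e-01,  9.93804361e-01, -8.64376419e-04]), 'wrist_force': array([-0.16112193,  0.45289576,  0.10428123]), 'ft_torque': array([ 0.01704118,  0.00688738, -0.00543365]), 'grip_force': 0.0, 'opening': 85.60975362608953}
[[-9.75000e-01  2.21000e-01 -1.00000e-03  1.37896e+02]
 [ 2.21000e-01  9.75000e-01 -2.00000e-03  6.09029e+02]
 [ 0.00000e+00 -2.00000e-03 -1.00000e+00  2.30295e+02]
 [ 0.00000e+00  0.00000e+00  0.00000e+00  1.00000e+00]]
```

View pics/top.png

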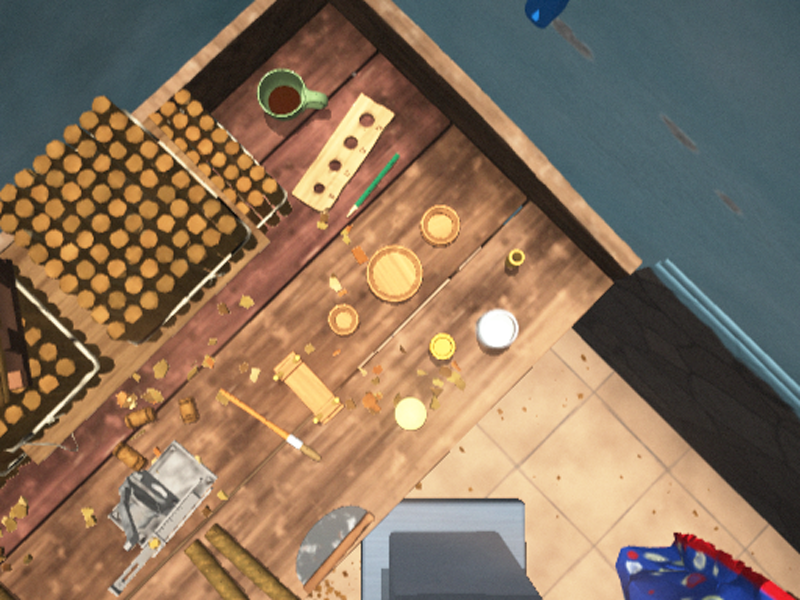

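View pics/side.png

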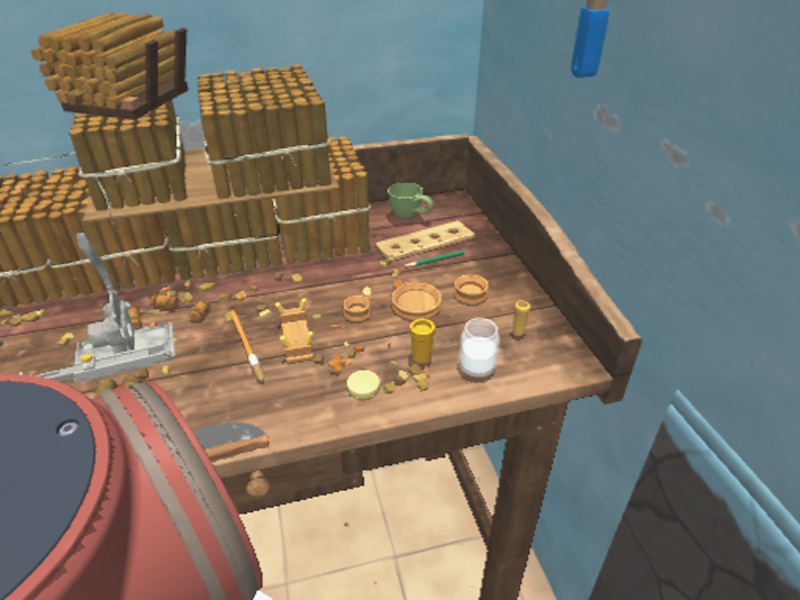

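The top view (800 px scale) shows the jar at (497,330), lid at (410,413), large punch at (442,347) and small punch at (515,260). The holders are the stand at (395,273), small cup at (343,319), large cup at (440,226) and rest at (308,388). The brush runs from (222,393) to (320,458). The side view agrees.

```bash
cat > m.py <<'E'
from h import *
from scipy.optimize import least_squares
def circ(p):
    # minimum enclosing circle + bbox centre
    c,r=cv2.minEnclosingCircle(p.astype(np.float32)); return np.round(c,1),round(r,1)
D={n:np.load(n+".npz") for n in("top","side")}
Pt=D["top"]["P"]
g={"jar":(497,330),"lid":(410,413),"lp":(442,347),"sp":(515,260),"stand":(395,273),"sc":(343,319),"lc":(440,226),"rest":(308,388),"brush":(270,425)}
for k,(u,v) in g.items():
    c=np.nanmedian(Pt[int(v/1.5625)-4:int(v/1.5625)+5,int(u/1.5625)-4:int(u/1.5625)+5].reshape(-1,3),axis=0)
    rad={"jar":36,"lid":30,"lp":27,"sp":22,"stand":46,"sc":30,"lc":36,"rest":62,"brush":95}[k]
    print(k,c.round(1))
    for n in D:
        P=D[n]["P"].reshape(-1,3); q=P[np.hypot(P[:,0]-c[0],P[:,1]-c[1])<rad]
        zm=np.nanpercentile(q[:,2],98); lo={"jar":25,"lid":6,"lp":43,"sp":39,"stand":11,"sc":15,"lc":15,"rest":5,"brush":5}[k]
        q=q[(q[:,2]>lo)]
        if len(q)<5: print(n,"few");continue
        print("  ",n,"zmax",zm.round(1),"n",len(q),circ(q[:,:2]),"bbox",((q.min(0)+q.max(0))/2).round(1)[:2])
        if k in("rest","brush"):
            print("    rect",cv2.minAreaRect(q[:,:2].astype(np.float32)))
# bench heights
for n in D:
    P=D[n]["P"].reshape(-1,3); q=P[(np.abs(P[:,0]-480)<120)&(np.abs(P[:,1]-100)<150)&(P[:,2]<8)]; print(n,np.median(q[:,2]))
im=D["top"]["im"]
cv2.imwrite("pics/c1.png",cv2.resize(im[130:300,130:350],(776,600),interpolation=cv2.INTER_CUBIC))
E
python3 m.py
```

```text
jar [528.8  -6.7  27.1]
   top zmax 65.0 n 516 (array([529.9,  -4.7]), 25.4) bbox [529.3  -4.6]
   side zmax 65.0 n 630 (array([529.2,  -6.2]), 25.9) bbox [529.4  -7.2]
lid [420.4 106.1  10.5]
   top zmax 13.6 n 351 (array([424.2, 103.5]), 26.5) bbox [421.3 101.9]
   side zmax 13.4 n 297 (array([424.2, 103.1]), 26.3) bbox [421.2 101.5]
lp [506.   68.4  47.4]
   top zmax 56.2 n 220 (array([506.5,  67. ]), 16.5) bbox [507.   66.8]
   side zmax 56.3 n 196 (array([505.3,  66.1]), 17.2) bbox [506.1  66.2]
sp [620.8 -30.   38.1]
   top zmax 48.9 n 63 (array([621.7, -29.1]), 10.8) bbox [621.1 -28.4]
   side zmax 49.7 n 75 (array([621.5, -30.3]), 10.9) bbox [621.5 -30.7]
stand [605.8 127.3   5.4]
   top zmax 16.7 n 293 (array([603.2, 127.3]), 37.5) bbox [603.8 127.4]
   side zmax 16.8 n 211 (array([602.5, 126.3]), 38.7) bbox [603.1 125.8]
sc [542.7 195.5   5.3]
   top zmax 21.4 n 150 (array([541.4, 193.9]), 20.1) bbox [541.2 193.8]
   side zmax 20.9 n 109 (array([541.5, 193. ]), 20.1) bbox [541.1 193.2]
lc [669.5  66.6   5.3]
   top zmax 20.7 n 189 (array([668.3,  66.4]), 26.1) bbox [667.5  
[... 211 characters left out ...]
1962280273438), (105.59373474121094, 74.82340240478516), 43.47325134277344)
   side zmax 33.3 n 638 (array([456.5, 227.6]), 52.4) bbox [456.8 230. ]
    rect ((461.9752502441406, 220.642333984375), (100.29580688476562, 80.65142059326172), 43.54766845703125)
brush [403.2 290.4   1.8]
   top zmax 20.6 n 1162 (array([403.2, 290.4]), 94.9) bbox [416.1 291.4]
    rect ((419.3110656738281, 291.7478942871094), (138.00534057617188, 186.7969512939453), 8.414090156555176)
   side zmax 22.2 n 832 (array([403.3, 290.4]), 94.9) bbox [412.1 291.5]
    rect ((417.64129638671875, 291.33148193359375), (140.84967041015625, 186.2563018798828), 9.78500747680664)
top -0.7446375869866984
side -0.20502491101950682
```

View pics/c1.png

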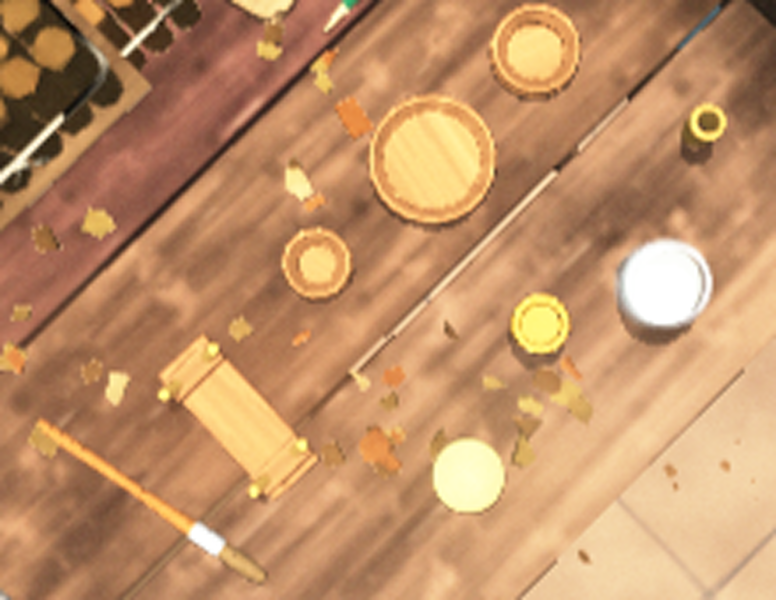

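The crop shows the rest's outer corners at about (208,338), (160,375), (318,458) and (268,497). The pin tips are at (213,349), (164,395), (302,444) and (254,490). The brush ends are at (40,425) and (264,575), and the lid centre is at (468,475).

```bash
cat > b.py <<'E'
from m import *
d=D["top"];C,K=d["C"],d["K"]
def W(u,v,z,s=3.527,o=130):
    u,v=(u+.5)/s-.5+o,(v+.5)/s-.5+o
    r=C[:3,:3]@np.array([(u-K[0,2])/K[0,0],(v-K[1,2])/K[1,1],1]); t=(z-C[2,3])/r[2]; return C[:3,3]+t*r
pr=lambda n,p:print(n,np.round(p,1))
print("----")
a=[W(*p,21) for p in[(208,338),(160,375),(318,458),(268,497)]]
pr("rest c",np.mean(a,0)); e=a[2]+a[3]-a[0]-a[1]; pr("ang",np.degrees(np.arctan2(e[1],e[0]))); pr("len",np.linalg.norm(e)/2)
a=[W(*p,40) for p in[(213,349),(164,395),(302,444),(254,490)]]
pr("pins c",np.mean(a,0)); e=a[2]+a[3]-a[0]-a[1]; pr("ang",np.degrees(np.arctan2(e[1],e[0]))); pr("len",np.linalg.norm(e)/2)
a=[W(40,425,5),W(264,575,4)]; pr("brush",a); e=a[1]-a[0]; pr("mid,len,ang",[*(np.mean(a,0)),np.linalg.norm(e),np.degrees(np.arctan2(e[1],e[0]))])
pr("lid",W(468,475,12)); pr("jar",W(665,282,55));pr("lp",W(540,324,55));pr("sp",W(707,123,49));pr("stand",W(432,158,16));pr("sc",W(317,262,20));pr("lc",W(536,50,20))
for n in D:
    P=D[n]["P"].reshape(-1,3); im=D[n]["im"].reshape(-1,3).astype(int)
    ln=a[1]-a[0]; L=np.linalg.norm(ln[:2]); t=ln[:2]/L; nn=np.array([-t[1],t[0]]); r=P[:,:2]-a[0][:2]
    m=(abs(r@nn)<12)&(r@t>-15)&(r@t<L+15)&(P[:,2]>3.5); q=P[m]
    print(n,len(q),cv2.minAreaRect(q[:,:2].astype(np.float32)), "zmax",q[:,2].max())
    # lid
    m=(np.hypot(P[:,0]-421,P[:,1]-101.7)<24)&(P[:,2]>8.5);print("lid",circ(P[m][:,:2]),P[m].mean(0))
E
python3 b.py | sed -n '/----/,$p'
```

```text
----
rest c [453.2 237.7  21. ]
ang -137.2
len 93.3
pins c [452.7 238.9  40. ]
ang -135.9
len 73.3
brush [[447.1 354.2   5. ]
 [361.6 223.1   4. ]]
mid,len,ang [ 404.3  288.7    4.5  156.6 -123.1]
lid [420.  105.5  12. ]
jar [530.8  -2.5  55. ]
lp [507.   67.5  55. ]
sp [621.3 -28.1  49. ]
stand [603.7 127.3  16. ]
sc [542.2 193.7  20. ]
lc [667.4  66.6  20. ]
top 363 ((404.3199462890625, 288.968994140625), (159.3654327392578, 17.495134353637695), 59.25581359863281) zmax 13.465479419509393
lid (array([419. , 105.1]), 21.0) [419.22636593 105.06848574  10.81998845]
side 226 ((402.56793212890625, 289.7830810546875), (164.01124572753906, 14.971217155456543), 57.38137435913086) zmax 13.751621339634312
lid (array([419.2, 104.1]), 21.2) [417.97226079 103.40209203  11.75208508]
```

```bash
cat > p.py <<'E'
# python3 p.py x,y,z,yaw ... -> units relative to current pose (yaw of tool y axis, deg)
import sys; from h import *
s=ctrl.state(); M=T()
print("t",round(s["t"],2),"tcp",s["tcp_pos"].round(1),"yawy",np.degrees(np.arctan2(M[1,1],M[0,1])).round(1),"open",round(s["opening"],1),"grip",round(s["grip_force"],1),"F",s["wrist_force"].round(1))
pp=M[:3,3]
for a in sys.argv[1:]:
    x,y,z,w=map(float,a.split(",")); w=np.radians(w)
    Y=np.array([np.cos(w),np.sin(w),0]);Z=np.array([0,0,-1.]);G=np.stack([np.cross(Y,Z),Y,Z],1)
    p=np.array([x,y,z]); d=M[:3,:3].T@(p-M[:3,3])/40; r=np.degrees(R.from_matrix(M[:3,:3].T@G).as_rotvec())/6
    print(a,"| x %.2f y %.2f z %.2f | w %.2f %.2f %.2f | rows>=%.1f"%(*d,*r,max(np.linalg.norm(p-pp)/41.7,0))); pp=p
E
python3 p.py 529.5,-5,230,45 529.5,-5,110,45
```

```text
t 0.1 tcp [137.9 609.  230.3] yawy 77.2 open 85.6 grip 0.0 F [-0.2  0.5  0.1]
529.5,-5,230,45 | x -12.94 y -12.81 z 0.03 | w -0.02 0.00 5.37 | rows>=17.5
529.5,-5,110,45 | x -12.94 y -12.80 z 3.03 | w -0.02 0.00 5.37 | rows>=2.9
```

>>> apply_moves:
  steps:
    - {"x": -12.94, "y": -12.8, "z": 0, "wx": -0.02, "wz": 5.37, "jaw": -1}
    - {"x": -12.94, "y": -12.8, "z": 0, "wx": -0.02, "wz": 5.37, "jaw": -1}
    - {"x": -12.94, "y": -12.8, "z": 0, "wx": -0.02, "wz": 5.37, "jaw": -1}
    - {"x": -12.94, "y": -12.8, "z": 0, "wx": -0.02, "wz": 5.37, "jaw": -1}
    - {"x": -12.94, "y": -12.8, "z": 0, "wx": -0.02, "wz": 5.37, "jaw": -1}
    - {"x": -12.94, "y": -12.8, "z": 0, "wx": -0.02, "wz": 5.37, "jaw": -1}
    - {"x": -12.94, "y": -12.8, "z": 0, "wx": -0.02, "wz": 5.37, "jaw": -1}
    - {"x": -12.94, "y": -12.8, "z": 0, "wx": -0.02, "wz": 5.37, "jaw": -1}
    - {"x": -12.94, "y": -12.8, "z": 0, "wx": -0.02, "wz": 5.37, "jaw": -1}
    - {"x": -12.94, "y": -12.8, "z": 0, "wx": -0.02, "wz": 5.37, "jaw": -1}
    - {"x": -12.94, "y": -12.8, "z": 0, "wx": -0.02, "wz": 5.37, "jaw": -1}
    - {"x": -12.94, "y": -12.8, "z": 0, "wx": -0.02, "wz": 5.37, "jaw": -1}
    - {"x": -12.94, "y": -12.8, "z": 0, "wx": -0.02, "wz": 5.37, "jaw": -1}
    - {"x": -12.94, "y": -12.8, "z": 0, "wx": -0.02, "wz": 5.37, "jaw": -1}
    - {"x": -12.94, "y": -12.8, "z": 0, "wx": -0.02, "wz": 5.37, "jaw": -1}
    - {"x": -12.94, "y": -12.8, "z": 0, "wx": -0.02, "wz": 5.37, "jaw": -1}
    - {"x": -12.94, "y": -12.8, "z": 0, "wx": -0.02, "wz": 5.37, "jaw": -1}
    - {"x": -12.94, "y": -12.8, "z": 0, "wx": -0.02, "wz": 5.37, "jaw": -1}
    - {"x": -12.94, "y": -12.8, "z": 0, "wx": -0.02, "wz": 5.37, "jaw": -1}
    - {"x": -12.94, "y": -12.8, "z": 0, "wx": -0.02, "wz": 5.37, "jaw": -1}

```text
schema error: expected keys wx, wy, wz, x, y, z, jaw
```

```bash
python3 p.py 529.5,-5.5,110,45 529.5,-5.5,16,45
python3 - <<'E'
from h import *
im,d,P,C,K=snap("wrist"); np.savez("w1.npz",im=im,P=P,C=C,K=K)
cv2.imwrite("pics/w1.png",im)
from m import circ
for n,c,r,l,h in[("jar",(529.5,-5.5),36,20,70),("lp",(506,66.5),27,43,60)]:
    p=P.reshape(-1,3); q=p[(np.hypot(p[:,0]-c[0],p[:,1]-c[1])<r)&(p[:,2]>l)&(p[:,2]<h)]
    if len(q): print(n,len(q),circ(q[:,:2]))
E
```

```text
t 0.1 tcp [137.9 609.  230.3] yawy 77.2 open 85.6 grip 0.0 F [-0.2  0.5  0.1]
529.5,-5.5,110,45 | x -12.94 y -12.82 z 3.03 | w -0.02 0.00 5.37 | rows>=17.7
529.5,-5.5,16,45 | x -12.94 y -12.81 z 5.38 | w -0.02 0.00 5.37 | rows>=2.3
jar [528.8  -6.7  27.1]
   top zmax 65.0 n 516 (array([529.9,  -4.7]), 25.4) bbox [529.3  -4.6]
   side zmax 65.0 n 630 (array([529.2,  -6.2]), 25.9) bbox [529.4  -7.2]
lid [420.4 106.1  10.5]
   top zmax 13.6 n 351 (array([424.2, 103.5]), 26.5) bbox [421.3 101.9]
   side zmax 13.4 n 297 (array([424.2, 103.1]), 26.3) bbox [421.2 101.5]
lp [506.   68.4  47.4]
   top zmax 56.2 n 220 (array([506.5,  67. ]), 16.5) bbox [507.   66.8]
   side zmax 56.3 n 196 (array([505.3,  66.1]), 17.2) bbox [506.1  66.2]
sp [620.8 -30.   38.1]
   top zmax 48.9 n 63 (array([621.7, -29.1]), 10.8) bbox [621.1 -28.4]
   side zmax 49.7 n 75 (array([621.5, -30.3]), 10.9) bbox [621.5 -30.7]
stand [605.8 127.3   5.4]
   top zmax 16.7 n 293 (array([603.2, 127.3]), 37.5) bbox [603.8 127.4]
   side zmax 16.8 n 211 (array([602.5, 126.3]), 38.7) bbox [603.1 125.8]
sc [542.7 195.5   5.3]
  
[... 443 characters left out ...]
1962280273438), (105.59373474121094, 74.82340240478516), 43.47325134277344)
   side zmax 33.3 n 638 (array([456.5, 227.6]), 52.4) bbox [456.8 230. ]
    rect ((461.9752502441406, 220.642333984375), (100.29580688476562, 80.65142059326172), 43.54766845703125)
brush [403.2 290.4   1.8]
   top zmax 20.6 n 1162 (array([403.2, 290.4]), 94.9) bbox [416.1 291.4]
    rect ((419.3110656738281, 291.7478942871094), (138.00534057617188, 186.7969512939453), 8.414090156555176)
   side zmax 22.2 n 832 (array([403.3, 290.4]), 94.9) bbox [412.1 291.5]
    rect ((417.64129638671875, 291.33148193359375), (140.84967041015625, 186.2563018798828), 9.78500747680664)
top -0.7446375869866984
side -0.20502491101950682
```

View pics/w1.png

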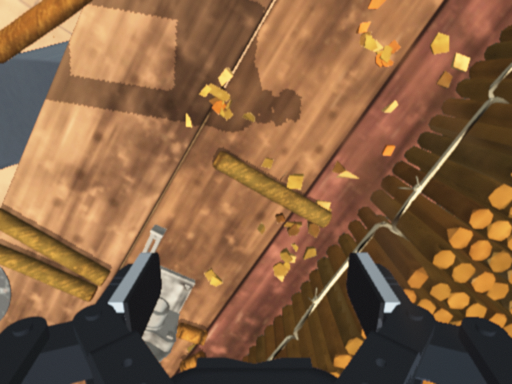

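The move was refused because every key is required. The wrist picture therefore still shows the start position, with the bundles on the right and the cutter at (170,310).

>>> apply_moves:
  steps:
    - {"x": -12.94, "y": -12.8, "z": 0, "wx": 0, "wy": 0, "wz": 5.37, "jaw": -1}
    - {"x": -12.94, "y": -12.8, "z": 0, "wx": 0, "wy": 0, "wz": 5.37, "jaw": -1}
    - {"x": -12.94, "y": -12.8, "z": 0, "wx": 0, "wy": 0, "wz": 5.37, "jaw": -1}
    - {"x": -12.94, "y": -12.8, "z": 0, "wx": 0, "wy": 0, "wz": 5.37, "jaw": -1}
    - {"x": -12.94, "y": -12.8, "z": 0, "wx": 0, "wy": 0, "wz": 5.37, "jaw": -1}
    - {"x": -12.94, "y": -12.8, "z": 0, "wx": 0, "wy": 0, "wz": 5.37, "jaw": -1}
    - {"x": -12.94, "y": -12.8, "z": 0, "wx": 0, "wy": 0, "wz": 5.37, "jaw": -1}
    - {"x": -12.94, "y": -12.8, "z": 0, "wx": 0, "wy": 0, "wz": 5.37, "jaw": -1}
    - {"x": -12.94, "y": -12.8, "z": 0, "wx": 0, "wy": 0, "wz": 5.37, "jaw": -1}
    - {"x": -12.94, "y": -12.8, "z": 0, "wx": 0, "wy": 0, "wz": 5.37, "jaw": -1}
    - {"x": -12.94, "y": -12.8, "z": 0, "wx": 0, "wy": 0, "wz": 5.37, "jaw": -1}
    - {"x": -12.94, "y": -12.8, "z": 0, "wx": 0, "wy": 0, "wz": 5.37, "jaw": -1}
    - {"x": -12.94, "y": -12.8, "z": 0, "wx": 0, "wy": 0, "wz": 5.37, "jaw": -1}
    - {"x": -12.94, "y": -12.8, "z": 0, "wx": 0, "wy": 0, "wz": 5.37, "jaw": -1}
    - {"x": -12.94, "y": -12.8, "z": 0, "wx": 0, "wy": 0, "wz": 5.37, "jaw": -1}
    - {"x": -12.94, "y": -12.8, "z": 0, "wx": 0, "wy": 0, "wz": 5.37, "jaw": -1}
    - {"x": -12.94, "y": -12.8, "z": 0, "wx": 0, "wy": 0, "wz": 5.37, "jaw": -1}
    - {"x": -12.94, "y": -12.8, "z": 0, "wx": 0, "wy": 0, "wz": 5.37, "jaw": -1}
    - {"x": -12.94, "y": -12.8, "z": 0, "wx": 0, "wy": 0, "wz": 5.37, "jaw": -1}
    - {"x": -12.94, "y": -12.8, "z": 0, "wx": 0, "wy": 0, "wz": 5.37, "jaw": -1}

```text
t: 1.82
tcp_pos: [529.7, -5.1, 230.7]
ee_rot: [-0.001, 0.384, 0.923, -0.0]
wrist_force: [-0.8, 0.5, 0.5]
opening: 85.4
grip_force: 0.0
```

```bash
python3 p.py 529.5,-5.5,110,45 529.5,-5.5,16,45
python3 - <<'E'
from h import *
im,d,P,C,K=snap("wrist"); np.savez("w1.npz",im=im,P=P,C=C,K=K)
cv2.imwrite("pics/w2.png",im)
for n,c,r,l,h in[("jar",(529.5,-5.5),36,20,70),("lp",(506,66.5),27,43,60),("sp",(621,-29.5),22,39,55),("stand",(603,127),46,11,19),("lc",(668,66),36,15,23)]:
    p=P.reshape(-1,3); q=p[(np.hypot(p[:,0]-c[0],p[:,1]-c[1])<r)&(p[:,2]>l)&(p[:,2]<h)]
    if len(q): print(n,len(q),cv2.minEnclosingCircle(q[:,:2].astype(np.float32)))
E
```

```text
t 1.82 tcp [529.7  -5.1 230.7] yawy 44.9 open 85.4 grip 0.0 F [-0.8  0.5  0.5]
529.5,-5.5,110,45 | x -0.01 y -0.01 z 3.02 | w -0.01 -0.01 -0.02 | rows>=2.9
529.5,-5.5,16,45 | x -0.01 y -0.01 z 5.37 | w -0.01 -0.01 -0.02 | rows>=2.3
jar 2035 ((529.3988647460938, -6.5702009201049805), 25.45199203491211)
lp 979 ((506.5416564941406, 65.80339050292969), 16.56317901611328)
sp 234 ((620.9456176757812, -30.76386833190918), 10.56829833984375)
stand 1161 ((603.2711791992188, 125.30157470703125), 37.88904571533203)
lc 618 ((668.0941772460938, 64.10952758789062), 26.204483032226562)
```

View pics/w2.png

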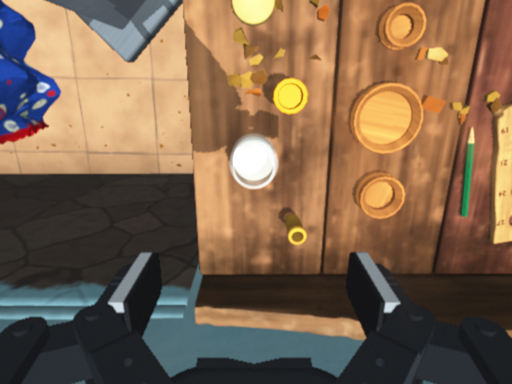

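The wrist view shows the jar at (254,161) and the punches at (290,96) and (295,232). The holders are on the right, and all positions agree to about 1 mm. Next I descend on the jar and grip it.

>>> apply_moves:
  newtons: 35
  steps:
    - {"x": -0.01, "y": -0.02, "z": 3, "wx": 0, "wy": 0, "wz": 0, "jaw": -1}
    - {"x": -0.01, "y": -0.02, "z": 3, "wx": 0, "wy": 0, "wz": 0, "jaw": -1}
    - {"x": -0.01, "y": -0.02, "z": 3.8, "wx": 0, "wy": 0, "wz": 0, "jaw": -1}
    - {"x": -0.01, "y": -0.02, "z": 4.4, "wx": 0, "wy": 0, "wz": 0, "jaw": -1}
    - {"x": -0.01, "y": -0.02, "z": 5, "wx": 0, "wy": 0, "wz": 0, "jaw": -1}
    - {"x": -0.01, "y": -0.02, "z": 5.37, "wx": 0, "wy": 0, "wz": 0, "jaw": -1}
    - {"x": -0.01, "y": -0.02, "z": 5.37, "wx": 0, "wy": 0, "wz": 0, "jaw": -1}
    - {"x": -0.01, "y": -0.02, "z": 5.37, "wx": 0, "wy": 0, "wz": 0, "jaw": 1}
    - {"x": -0.01, "y": -0.02, "z": 5.37, "wx": 0, "wy": 0, "wz": 0, "jaw": 1}
    - {"x": -0.01, "y": -0.02, "z": 5.37, "wx": 0, "wy": 0, "wz": 0, "jaw": 1}
    - {"x": -0.01, "y": -0.02, "z": 5.37, "wx": 0, "wy": 0, "wz": 0, "jaw": 1}
    - {"x": -0.01, "y": -0.02, "z": 5.37, "wx": 0, "wy": 0, "wz": 0, "jaw": 1}
    - {"x": -0.01, "y": -0.02, "z": 5.37, "wx": 0, "wy": 0, "wz": 0, "jaw": 1}
    - {"x": -0.01, "y": -0.02, "z": 5.37, "wx": 0, "wy": 0, "wz": 0, "jaw": 1}

```text
t: 3.03
tcp_pos: [531.6, -5.0, 19.1]
ee_rot: [0.002, 0.383, 0.924, 0.001]
wrist_force: [-1.1, 2.0, 7.2]
opening: 49.8
grip_force: 37.1
```

```bash
python3 p.py 529.5,-5.8,90,45 603,126.2,90,45  603,126.2,30,45 603,126.2,22.5,45
```

```text
t 3.03 tcp [531.6  -5.   19.1] yawy 45.0 open 49.8 grip 37.1 F [-1.1  2.   7.2]
529.5,-5.8,90,45 | x 0.02 y -0.05 z -1.77 | w 0.03 0.03 0.00 | rows>=1.7
603,126.2,90,45 | x 1.05 y 3.59 z -1.76 | w 0.03 0.03 0.00 | rows>=3.6
603,126.2,30,45 | x 1.06 y 3.58 z -0.26 | w 0.03 0.03 0.00 | rows>=1.4
603,126.2,22.5,45 | x 1.06 y 3.58 z -0.08 | w 0.03 0.03 0.00 | rows>=0.2
```

>>> apply_moves:
  steps:
    - {"x": 0, "y": 0, "z": -0.8, "wx": 0, "wy": 0, "wz": 0, "jaw": 1}
    - {"x": 0, "y": 0, "z": -1.6, "wx": 0, "wy": 0, "wz": 0, "jaw": 1}
    - {"x": 0.25, "y": 0.8, "z": -1.76, "wx": 0, "wy": 0, "wz": 0, "jaw": 1}
    - {"x": 0.5, "y": 1.6, "z": -1.76, "wx": 0, "wy": 0, "wz": 0, "jaw": 1}
    - {"x": 0.75, "y": 2.4, "z": -1.76, "wx": 0, "wy": 0, "wz": 0, "jaw": 1}
    - {"x": 0.95, "y": 3.1, "z": -1.76, "wx": 0, "wy": 0, "wz": 0, "jaw": 1}
    - {"x": 1.05, "y": 3.6, "z": -1.76, "wx": 0, "wy": 0, "wz": 0, "jaw": 1}
    - {"x": 1.05, "y": 3.6, "z": -1.76, "wx": 0, "wy": 0, "wz": 0, "jaw": 1}
    - {"x": 1.05, "y": 3.6, "z": -1.76, "wx": 0, "wy": 0, "wz": 0, "jaw": 1}
    - {"x": 1.05, "y": 3.6, "z": -1.76, "wx": 0, "wy": 0, "wz": 0, "jaw": 1}
    - {"x": 1.05, "y": 3.6, "z": -1.76, "wx": 0, "wy": 0, "wz": 0, "jaw": 1}

```text
t: 3.95
tcp_pos: [601.1, 125.6, 87.0]
ee_rot: [-0.0, 0.383, 0.924, -0.0]
wrist_force: [-0.1, -0.3, -0.8]
opening: 49.5
grip_force: 37.2
```

```bash
python3 p.py 603,126.2,90,45  603,126.2,35,45 603,126.2,25,45
python3 - <<'E'
from h import *
M=T()
for n in("top","side"):
    im,d,P,C,K=snap(n); p=P.reshape(-1,3)
    for l,h in((110,150),(75,112),(62,85)):
        q=p[(np.hypot(p[:,0]-603,p[:,1]-126)<27.5)&(p[:,2]>l)&(p[:,2]<h)]
        if len(q)>3: print(n,l,len(q),cv2.minEnclosingCircle(q[:,:2].astype(np.float32)),q[:,2].min(),q[:,2].max())
    u={"top":slice(120,230),"side":slice(120,230)}[n]
    w=(slice(120,230),slice(190,330)) if n=="top" else (slice(110,230),slice(200,353))
    cv2.imwrite(f"pics/j_{n}.png",cv2.resize(im[w],None,fx=4,fy=4,interpolation=cv2.INTER_CUBIC))
E
```

```text
t 3.95 tcp [601.1 125.6  87. ] yawy 45.0 open 49.5 grip 37.2 F [-0.1 -0.3 -0.8]
603,126.2,90,45 | x -0.02 y 0.05 z -0.07 | w -0.00 -0.00 -0.01 | rows>=0.1
603,126.2,35,45 | x -0.02 y 0.05 z 1.30 | w -0.00 -0.00 -0.01 | rows>=1.3
603,126.2,25,45 | x -0.02 y 0.05 z 1.55 | w -0.00 -0.00 -0.01 | rows>=0.2
side 110 162 ((602.6113891601562, 126.57642364501953), 26.956418991088867) 110.00004602608828 149.79599419558417
side 75 210 ((602.0311889648438, 125.45973205566406), 26.77519989013672) 75.38574572170864 111.7706596976779
side 62 106 ((595.006591796875, 122.30448150634766), 24.723073959350586) 69.03396357551287 84.85753565033366
```

View pics/j_side.png

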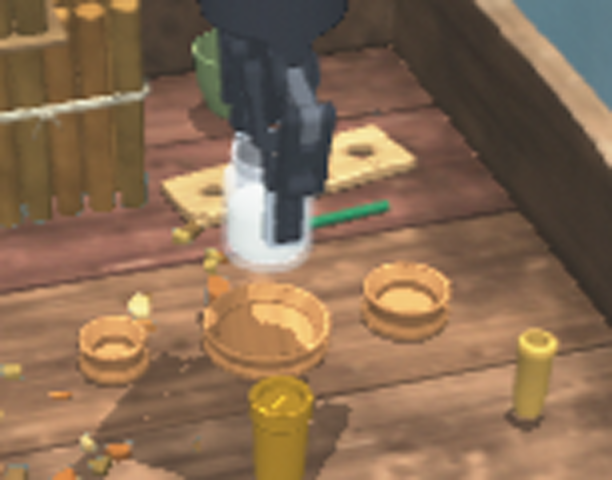

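The jar hangs upright in the fingers above the stand, with its bottom at about (265,262) and the stand at (266,330).

>>> apply_moves:
  steps:
    - {"x": -0.02, "y": 0.04, "z": 0.6, "wx": 0, "wy": 0, "wz": 0, "jaw": 1}
    - {"x": -0.02, "y": 0.04, "z": 1.0, "wx": 0, "wy": 0, "wz": 0, "jaw": 1}
    - {"x": -0.02, "y": 0.04, "z": 1.25, "wx": 0, "wy": 0, "wz": 0, "jaw": 1}
    - {"x": -0.02, "y": 0.04, "z": 1.45, "wx": 0, "wy": 0, "wz": 0, "jaw": 1}
    - {"x": -0.02, "y": 0.04, "z": 1.55, "wx": 0, "wy": 0, "wz": 0, "jaw": 1}
    - {"x": -0.02, "y": 0.04, "z": 1.57, "wx": 0, "wy": 0, "wz": 0, "jaw": 1}
    - {"x": -0.02, "y": 0.04, "z": 1.57, "wx": 0, "wy": 0, "wz": 0, "jaw": 1}
    - {"x": -0.02, "y": 0.04, "z": 1.57, "wx": 0, "wy": 0, "wz": 0, "jaw": 1}

```text
t: 4.72
tcp_pos: [603.8, 126.8, 25.2]
ee_rot: [0.0, 0.383, 0.924, 0.0]
wrist_force: [-2.9, -0.7, 3.5]
opening: 49.4
grip_force: 37.8
```

>>> apply_moves:
  steps:
    - {"x": 0, "y": 0, "z": 0, "wx": 0, "wy": 0, "wz": 0, "jaw": -1}
    - {"x": 0, "y": 0, "z": 0, "wx": 0, "wy": 0, "wz": 0, "jaw": -1}
    - {"x": 0, "y": 0, "z": 0, "wx": 0, "wy": 0, "wz": 0, "jaw": -1}
    - {"x": 0, "y": 0, "z": 0, "wx": 0, "wy": 0, "wz": 0, "jaw": -1}
    - {"x": 0, "y": 0, "z": 0, "wx": 0, "wy": 0, "wz": 0, "jaw": -1}
    - {"x": 0, "y": 0, "z": -0.5, "wx": 0, "wy": 0, "wz": 0, "jaw": -1}
    - {"x": 0, "y": 0, "z": -1.3, "wx": 0, "wy": 0, "wz": 0, "jaw": -1}
    - {"x": 0, "y": 0, "z": -2.2, "wx": 0, "wy": 0, "wz": 0, "jaw": -1}
    - {"x": 0, "y": 0, "z": -3, "wx": 0, "wy": 0, "wz": 0, "jaw": -1}
    - {"x": 0, "y": 0, "z": -3, "wx": 0, "wy": 0, "wz": 0, "jaw": -1}
    - {"x": 0, "y": 0, "z": -3, "wx": 0, "wy": 0, "wz": 0, "jaw": -1}

```text
t: 5.63
tcp_pos: [605.4, 127.3, 147.3]
ee_rot: [0.003, 0.383, 0.924, 0.001]
wrist_force: [0.1, 0.2, 0.1]
opening: 85.1
grip_force: 0.0
```

```bash
python3 p.py 419.3,104,145,45 419.3,104,30,45 419.3,104,0,45
```

```text
t 5.63 tcp [605.4 127.3 147.3] yawy 45.0 open 85.1 grip 0.0 F [0.1 0.2 0.1]
419.3,104,145,45 | x 2.88 y -3.70 z 0.03 | w 0.04 0.04 0.00 | rows>=4.5
419.3,104,30,45 | x 2.89 y -3.71 z 2.90 | w 0.04 0.04 0.00 | rows>=2.8
419.3,104,0,45 | x 2.89 y -3.72 z 3.65 | w 0.04 0.04 0.00 | rows>=0.7
```

>>> apply_moves:
  steps:
    - {"x": 2.88, "y": -3.7, "z": -1, "wx": 0.04, "wy": 0.04, "wz": 0, "jaw": -1}
    - {"x": 2.88, "y": -3.7, "z": -1, "wx": 0.04, "wy": 0.04, "wz": 0, "jaw": -1}
    - {"x": 2.88, "y": -3.7, "z": -1, "wx": 0.04, "wy": 0.04, "wz": 0, "jaw": -1}
    - {"x": 2.88, "y": -3.7, "z": -1, "wx": 0.04, "wy": 0.04, "wz": 0, "jaw": -1}
    - {"x": 2.88, "y": -3.7, "z": -1, "wx": 0.04, "wy": 0.04, "wz": 0, "jaw": -1}
    - {"x": 2.88, "y": -3.7, "z": -1, "wx": 0.04, "wy": 0.04, "wz": 0, "jaw": -1}
    - {"x": 2.88, "y": -3.7, "z": -1, "wx": 0.04, "wy": 0.04, "wz": 0, "jaw": -1}
    - {"x": 2.88, "y": -3.7, "z": -1, "wx": 0.04, "wy": 0.04, "wz": 0, "jaw": -1}
    - {"x": 2.88, "y": -3.7, "z": -1, "wx": 0.04, "wy": 0.04, "wz": 0, "jaw": -1}

```text
t: 6.38
tcp_pos: [417.6, 103.9, 183.4]
ee_rot: [-0.003, 0.383, 0.924, -0.001]
wrist_force: [-0.3, 0.0, 0.7]
opening: 85.7
grip_force: 0.0
```

```bash
cat > obs.py <<'E'
from h import *
def obs(names,cams=("top","side","wrist"),o={}):
    G={"jar":((603,126.5),32,24,75),"lid":((419.3,104.5),26,8.5,20),"lp":((506.2,66.3),27,43,60),"sp":((621.2,-30.2),22,39,55),"stand":((603,126.5),46,11,19),"lc":((668,65.3),36,15,23),"sc":((541.4,193.3),30,15,23)}
    G.update(o)
    for cam in cams:
        im,d,P,C,K=snap(cam); p=P.reshape(-1,3); np.savez("o_%s.npz"%cam,im=im,P=P,C=C,K=K)
        for n in names:
            c,r,l,h=G[n]; q=p[(np.hypot(p[:,0]-c[0],p[:,1]-c[1])<r)&(p[:,2]>l)&(p[:,2]<h)]
            if len(q)>20:
                e,rr=cv2.minEnclosingCircle(q[:,:2].astype(np.float32)); print(cam,n,len(q),np.round(e,1),round(rr,1),"z",q[:,2].max().round(1))
E
python3 p.py 419.3,104,30,45 419.3,104,0,45; python3 -c "
from obs import *
obs(['lid','jar','stand','sc'])
cv2.imwrite('pics/w3.png',np.load('o_wrist.npz')['im'])"
```

```text
t 6.38 tcp [417.6 103.9 183.4] yawy 45.0 open 85.7 grip 0.0 F [-0.3  0.   0.7]
419.3,104,30,45 | x -0.05 y 0.05 z 3.84 | w -0.05 -0.05 0.00 | rows>=3.7
419.3,104,0,45 | x -0.05 y 0.05 z 4.59 | w -0.05 -0.05 0.00 | rows>=0.7
top jar 532 [603.6 127.7] 25.6 z 73.8
top stand 290 [603.  127.3] 37.5 z 18.8
top sc 150 [541.5 193.9] 20.1 z 22.3
side lid 271 [418.8 104.9] 21.7 z 14.7
side jar 545 [603.7 126.2] 26.4 z 73.3
side stand 191 [602.9 125. ] 38.1 z 18.8
side sc 105 [542.4 192.9] 20.8 z 22.8
wrist lid 1343 [418.8 104. ] 21.2 z 13.2
wrist jar 1561 [602.4 127.2] 25.3 z 71.6
wrist stand 523 [597.6 135.4] 35.4 z 19.0
wrist sc 636 [541.2 192.3] 20.4 z 20.9
```

View pics/w3.png

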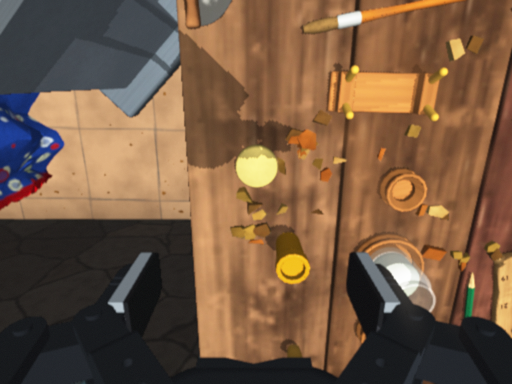

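The lid is at (257,166), and the jar sits in its stand at about (403,278). The rest pins are at (351,71), (348,115), (443,72) and (434,117). Next I pick up the lid.

>>> apply_moves:
  newtons: 30
  steps:
    - {"x": -0.03, "y": 0.04, "z": 1, "wx": 0, "wy": 0, "wz": 0, "jaw": -1}
    - {"x": -0.03, "y": 0.04, "z": 2, "wx": 0, "wy": 0, "wz": 0, "jaw": -1}
    - {"x": -0.03, "y": 0.04, "z": 3, "wx": 0, "wy": 0, "wz": 0, "jaw": -1}
    - {"x": -0.03, "y": 0.04, "z": 3.7, "wx": 0, "wy": 0, "wz": 0, "jaw": -1}
    - {"x": -0.03, "y": 0.04, "z": 4.2, "wx": 0, "wy": 0, "wz": 0, "jaw": -1}
    - {"x": -0.03, "y": 0.04, "z": 4.5, "wx": 0, "wy": 0, "wz": 0, "jaw": -1}
    - {"x": -0.03, "y": 0.04, "z": 4.56, "wx": 0, "wy": 0, "wz": 0, "jaw": -1}
    - {"x": -0.03, "y": 0.04, "z": 4.56, "wx": 0, "wy": 0, "wz": 0, "jaw": -1}
    - {"x": -0.03, "y": 0.04, "z": 4.56, "wx": 0, "wy": 0, "wz": 0, "jaw": 1}
    - {"x": -0.03, "y": 0.04, "z": 4.56, "wx": 0, "wy": 0, "wz": 0, "jaw": 1}
    - {"x": -0.03, "y": 0.04, "z": 4.56, "wx": 0, "wy": 0, "wz": 0, "jaw": 1}
    - {"x": -0.03, "y": 0.04, "z": 4.56, "wx": 0, "wy": 0, "wz": 0, "jaw": 1}
    - {"x": -0.03, "y": 0.04, "z": 4.56, "wx": 0, "wy": 0, "wz": 0, "jaw": 1}
    - {"x": -0.03, "y": 0.04, "z": 4.56, "wx": 0, "wy": 0, "wz": 0, "jaw": 1}
    - {"x": -0.03, "y": 0.04, "z": 4.56, "wx": 0, "wy": 0, "wz": 0, "jaw": 1}
    - {"x": -0.03, "y": 0.04, "z": 4.56, "wx": 0, "wy": 0, "wz": 0, "jaw": 1}

```text
t: 7.87
tcp_pos: [419.2, 104.2, 3.0]
ee_rot: [-0.002, 0.383, 0.924, -0.001]
wrist_force: [-1.2, 0.1, 5.9]
opening: 39.9
grip_force: 29.5
```

```bash
python3 p.py 419,104.3,130,45 603.2,127,130,45 603.2,127,73,45
```

```text
t 7.87 tcp [419.2 104.2   3. ] yawy 45.0 open 39.9 grip 29.5 F [-1.2  0.1  5.9]
419,104.3,130,45 | x 0.01 y -0.01 z -3.17 | w -0.02 -0.03 0.00 | rows>=3.0
603.2,127,130,45 | x -2.84 y 3.65 z -3.19 | w -0.02 -0.03 0.00 | rows>=4.5
603.2,127,73,45 | x -2.85 y 3.65 z -1.77 | w -0.02 -0.03 0.00 | rows>=1.4
```

>>> apply_moves:
  steps:
    - {"x": 0, "y": 0, "z": -0.8, "wx": 0, "wy": 0, "wz": 0, "jaw": 1}
    - {"x": 0, "y": 0, "z": -1.7, "wx": 0, "wy": 0, "wz": 0, "jaw": 1}
    - {"x": 0, "y": 0, "z": -2.6, "wx": 0, "wy": 0, "wz": 0, "jaw": 1}
    - {"x": -0.2, "y": 0.3, "z": -3.2, "wx": 0, "wy": 0, "wz": 0, "jaw": 1}
    - {"x": -0.7, "y": 0.9, "z": -3.2, "wx": 0, "wy": 0, "wz": 0, "jaw": 1}
    - {"x": -1.2, "y": 1.6, "z": -3.2, "wx": 0, "wy": 0, "wz": 0, "jaw": 1}
    - {"x": -1.8, "y": 2.3, "z": -3.2, "wx": 0, "wy": 0, "wz": 0, "jaw": 1}
    - {"x": -2.3, "y": 3, "z": -3.2, "wx": 0, "wy": 0, "wz": 0, "jaw": 1}
    - {"x": -2.7, "y": 3.45, "z": -3.2, "wx": -0.02, "wy": -0.03, "wz": 0, "jaw": 1}
    - {"x": -2.84, "y": 3.65, "z": -3.2, "wx": -0.02, "wy": -0.03, "wz": 0, "jaw": 1}
    - {"x": -2.84, "y": 3.65, "z": -3.2, "wx": -0.02, "wy": -0.03, "wz": 0, "jaw": 1}
    - {"x": -2.84, "y": 3.65, "z": -3.2, "wx": -0.02, "wy": -0.03, "wz": 0, "jaw": 1}
    - {"x": -2.84, "y": 3.65, "z": -3.2, "wx": -0.02, "wy": -0.03, "wz": 0, "jaw": 1}
    - {"x": -2.84, "y": 3.65, "z": -3.2, "wx": -0.02, "wy": -0.03, "wz": 0, "jaw": 1}
    - {"x": -2.84, "y": 3.65, "z": -3.2, "wx": -0.02, "wy": -0.03, "wz": 0, "jaw": 1}

```text
t: 9.12
tcp_pos: [601.7, 127.1, 128.9]
ee_rot: [-0.001, 0.383, 0.924, -0.001]
wrist_force: [-0.1, 0.8, -0.1]
opening: 40.2
grip_force: 30.4
```

```bash
python3 p.py 603.2,127,82,45 603.2,127,73,45; python3 -c "
from obs import *
im=snap('side')[0]
cv2.imwrite('pics/l.png',cv2.resize(im[80:220,210:350],None,fx=4,fy=4))"
```

```text
t 9.12 tcp [601.7 127.1 128.9] yawy 45.0 open 40.2 grip 30.4 F [-0.1  0.8 -0.1]
603.2,127,82,45 | x -0.03 y 0.03 z 1.17 | w -0.02 -0.01 0.00 | rows>=1.1
603.2,127,73,45 | x -0.03 y 0.03 z 1.40 | w -0.02 -0.01 0.00 | rows>=0.2
```

View pics/l.png

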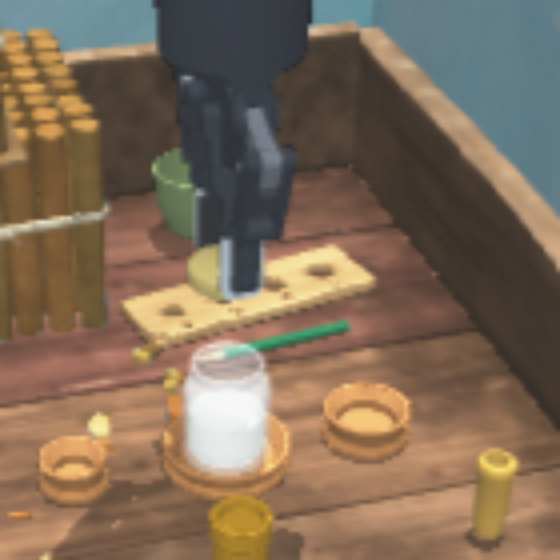

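The lid is held level above the jar at about (225,270), and the jar stands in its stand. Next I lower the lid until it touches.

>>> apply_moves:
  steps:
    - {"x": -0.03, "y": 0.03, "z": 0.6, "wx": 0, "wy": 0, "wz": 0, "jaw": 1}
    - {"x": -0.03, "y": 0.03, "z": 1, "wx": 0, "wy": 0, "wz": 0, "jaw": 1}
    - {"x": -0.03, "y": 0.03, "z": 1.2, "wx": 0, "wy": 0, "wz": 0, "jaw": 1}
    - {"x": -0.03, "y": 0.03, "z": 1.3, "wx": 0, "wy": 0, "wz": 0, "jaw": 1}
    - {"x": -0.03, "y": 0.03, "z": 1.36, "wx": 0, "wy": 0, "wz": 0, "jaw": 1}
    - {"x": -0.03, "y": 0.03, "z": 1.38, "wx": 0, "wy": 0, "wz": 0, "jaw": 1}
    - {"x": -0.03, "y": 0.03, "z": 1.38, "wx": 0, "wy": 0, "wz": 0, "jaw": 1}
    - {"x": -0.03, "y": 0.03, "z": 1.38, "wx": 0, "wy": 0, "wz": 0, "jaw": 1}

```text
t: 9.83
tcp_pos: [604.7, 127.2, 74.4]
ee_rot: [-0.0, 0.383, 0.924, -0.0]
wrist_force: [-0.2, -0.5, -0.8]
opening: 39.9
grip_force: 30.4
```

>>> apply_moves:
  steps:
    - {"x": 0, "y": 0, "z": 0, "wx": 0, "wy": 0, "wz": 0, "jaw": 1}
    - {"x": 0, "y": 0, "z": 0.01, "wx": 0, "wy": 0, "wz": 0, "jaw": 1}
    - {"x": 0, "y": 0, "z": 0.02, "wx": 0, "wy": 0, "wz": 0, "jaw": 1}
    - {"x": 0, "y": 0, "z": 0.02, "wx": 0, "wy": 0, "wz": 0, "jaw": 1}

```text
t: 10.17
tcp_pos: [604.7, 127.1, 73.9]
ee_rot: [-0.0, 0.383, 0.924, -0.0]
wrist_force: [-1.5, 0.1, 5.7]
opening: 39.7
grip_force: 31.0
```

>>> apply_moves:
  steps:
    - {"x": 0, "y": 0, "z": 0, "wx": 0, "wy": 0, "wz": 0, "jaw": -1}
    - {"x": 0, "y": 0, "z": 0, "wx": 0, "wy": 0, "wz": 0, "jaw": -1}
    - {"x": 0, "y": 0, "z": 0, "wx": 0, "wy": 0, "wz": 0, "jaw": -1}
    - {"x": 0, "y": 0, "z": 0, "wx": 0, "wy": 0, "wz": 0, "jaw": -1}
    - {"x": 0, "y": 0, "z": 0, "wx": 0, "wy": 0, "wz": 0, "jaw": -1}
    - {"x": 0, "y": 0, "z": -0.5, "wx": 0, "wy": 0, "wz": 0, "jaw": -1}
    - {"x": 0, "y": 0, "z": -1.3, "wx": 0, "wy": 0, "wz": 0, "jaw": -1}
    - {"x": 0, "y": 0, "z": -2.2, "wx": 0, "wy": 0, "wz": 0, "jaw": -1}
    - {"x": 0, "y": 0, "z": -2.2, "wx": 0, "wy": 0, "wz": 0, "jaw": -1}
    - {"x": 0, "y": 0, "z": -2.2, "wx": 0, "wy": 0, "wz": 0, "jaw": -1}
    - {"x": 0, "y": 0, "z": -2.2, "wx": 0, "wy": 0, "wz": 0, "jaw": -1}
    - {"x": 0, "y": 0, "z": -2.2, "wx": 0, "wy": 0, "wz": 0, "jaw": -1}

```text
t: 11.17
tcp_pos: [603.1, 127.0, 158.9]
ee_rot: [-0.002, 0.383, 0.924, -0.001]
wrist_force: [0.8, -0.4, -0.0]
opening: 85.4
grip_force: 0.0
```

```bash
python3 -c "
from obs import *
obs(['lid','jar','lp','sp'],o={'lid':((603,127),30,78,95)})"; python3 p.py 506.2,66.3,160,45 506.2,66.3,31,45
```

```text
top jar 105 [592.8 131.3] 22.3 z 73.2
top lp 218 [506.8  67. ] 16.4 z 58.0
side lid 185 [602.7 127.6] 22.2 z 85.5
side jar 422 [602.2 125.5] 25.6 z 75.0
side lp 195 [506.2  66.1] 16.6 z 57.0
side sp 72 [621.1 -29.3] 11.0 z 50.4
wrist lid 2535 [604. 127.] 21.3 z 83.9
wrist jar 1263 [603.2 126.6] 25.4 z 74.9
wrist lp 1553 [506.4  66. ] 16.8 z 56.3
wrist sp 138 [623.4 -28.7] 9.6 z 49.7
t 11.32 tcp [603.1 127.  158.9] yawy 45.0 open 85.4 grip 0.0 F [-0.7 -0.1 -0. ]
506.2,66.3,160,45 | x 0.64 y -2.79 z -0.01 | w -0.04 -0.03 0.00 | rows>=2.7
506.2,66.3,31,45 | x 0.63 y -2.77 z 3.21 | w -0.04 -0.03 0.00 | rows>=3.1
```

The lid sits level on the jar, within about 1 mm of its axis. The large punch is next.

>>> apply_moves:
  newtons: 40
  steps:
    - {"x": 0.63, "y": -2.78, "z": 0, "wx": 0, "wy": 0, "wz": 0, "jaw": -1}
    - {"x": 0.63, "y": -2.78, "z": 0, "wx": 0, "wy": 0, "wz": 0, "jaw": -1}
    - {"x": 0.63, "y": -2.78, "z": 0, "wx": 0, "wy": 0, "wz": 0, "jaw": -1}
    - {"x": 0.63, "y": -2.78, "z": 1, "wx": 0, "wy": 0, "wz": 0, "jaw": -1}
    - {"x": 0.63, "y": -2.78, "z": 1.5, "wx": 0, "wy": 0, "wz": 0, "jaw": -1}
    - {"x": 0.63, "y": -2.78, "z": 1.5, "wx": 0, "wy": 0, "wz": 0, "jaw": -1}
    - {"x": 0.63, "y": -2.78, "z": 1.5, "wx": 0, "wy": 0, "wz": 0, "jaw": -1}
    - {"x": 0.63, "y": -2.78, "z": 2.2, "wx": 0, "wy": 0, "wz": 0, "jaw": -1}
    - {"x": 0.63, "y": -2.78, "z": 2.9, "wx": 0, "wy": 0, "wz": 0, "jaw": -1}
    - {"x": 0.63, "y": -2.78, "z": 3.2, "wx": 0, "wy": 0, "wz": 0, "jaw": -1}
    - {"x": 0.63, "y": -2.78, "z": 3.2, "wx": 0, "wy": 0, "wz": 0, "jaw": -1}
    - {"x": 0.63, "y": -2.78, "z": 3.2, "wx": 0, "wy": 0, "wz": 0, "jaw": -1}
    - {"x": 0.63, "y": -2.78, "z": 3.2, "wx": 0, "wy": 0, "wz": 0, "jaw": -1}

```text
t: 12.4
tcp_pos: [509.1, 66.3, 34.6]
ee_rot: [0.0, 0.382, 0.924, -0.0]
wrist_force: [0.4, -0.7, 0.1]
opening: 85.5
grip_force: 0.0
```

```bash
python3 p.py 506.4,66.3,31,45
```

```text
t 12.4 tcp [509.1  66.3  34.6] yawy 45.0 open 85.5 grip 0.0 F [ 0.4 -0.7  0.1]
506.4,66.3,31,45 | x 0.05 y -0.05 z 0.09 | w -0.00 0.01 0.00 | rows>=0.1
```

>>> apply_moves:
  steps:
    - {"x": 0, "y": 0, "z": 0, "wx": 0, "wy": 0, "wz": 0, "jaw": -1}
    - {"x": 0, "y": 0, "z": 0, "wx": 0, "wy": 0, "wz": 0, "jaw": -1}
    - {"x": 0, "y": 0, "z": 0, "wx": 0, "wy": 0, "wz": 0, "jaw": -1}
    - {"x": 0, "y": 0, "z": 0, "wx": 0, "wy": 0, "wz": 0, "jaw": -1}

```text
t: 12.73
tcp_pos: [508.0, 66.2, 33.6]
ee_rot: [-0.0, 0.383, 0.924, -0.001]
wrist_force: [0.6, 0.2, 0.1]
opening: 85.2
grip_force: 0.0
```

```bash
python3 p.py 506.4,66.3,31,45
```

```text
t 12.73 tcp [508.   66.2  33.6] yawy 45.0 open 85.2 grip 0.0 F [0.6 0.2 0.1]
506.4,66.3,31,45 | x 0.03 y -0.03 z 0.06 | w -0.01 -0.00 0.00 | rows>=0.1
```

>>> apply_moves:
  steps:
    - {"x": 0, "y": 0, "z": 0, "wx": 0, "wy": 0, "wz": 0, "jaw": -1}
    - {"x": 0, "y": 0, "z": 0, "wx": 0, "wy": 0, "wz": 0, "jaw": -1}
    - {"x": 0, "y": 0, "z": 0, "wx": 0, "wy": 0, "wz": 0, "jaw": -1}
    - {"x": 0, "y": 0, "z": 0, "wx": 0, "wy": 0, "wz": 0, "jaw": -1}
    - {"x": 0, "y": 0, "z": 0, "wx": 0, "wy": 0, "wz": 0, "jaw": 1}
    - {"x": 0, "y": 0, "z": 0, "wx": 0, "wy": 0, "wz": 0, "jaw": 1}
    - {"x": 0, "y": 0, "z": 0, "wx": 0, "wy": 0, "wz": 0, "jaw": 1}
    - {"x": 0, "y": 0, "z": 0, "wx": 0, "wy": 0, "wz": 0, "jaw": 1}
    - {"x": 0, "y": 0, "z": 0, "wx": 0, "wy": 0, "wz": 0, "jaw": 1}
    - {"x": 0, "y": 0, "z": 0, "wx": 0, "wy": 0, "wz": 0, "jaw": 1}
    - {"x": 0, "y": 0, "z": 0, "wx": 0, "wy": 0, "wz": 0, "jaw": 1}
    - {"x": 0, "y": 0, "z": 0, "wx": 0, "wy": 0, "wz": 0, "jaw": 1}

```text
t: 13.73
tcp_pos: [507.5, 66.1, 33.0]
ee_rot: [-0.001, 0.383, 0.924, -0.001]
wrist_force: [-0.7, -0.3, 2.4]
opening: 31.5
grip_force: 39.7
```

```bash
python3 p.py 506.4,66.3,90,45 588,-15,90,45 668,65.3,90,45
```

```text
t 13.73 tcp [507.5  66.1  33. ] yawy 45.0 open 31.5 grip 39.7 F [-0.7 -0.3  2.4]
506.4,66.3,90,45 | x 0.02 y -0.02 z -1.42 | w -0.02 -0.01 0.00 | rows>=1.4
588,-15,90,45 | x -2.86 y -0.01 z -1.43 | w -0.02 -0.01 0.00 | rows>=2.8
668,65.3,90,45 | x -2.85 y 2.82 z -1.43 | w -0.02 -0.01 0.00 | rows>=2.7
```

>>> apply_moves:
  steps:
    - {"x": 0, "y": 0, "z": -0.8, "wx": 0, "wy": 0, "wz": 0, "jaw": 1}
    - {"x": 0, "y": 0, "z": -1.6, "wx": 0, "wy": 0, "wz": 0, "jaw": 1}
    - {"x": -0.2, "y": 0.2, "z": -1.93, "wx": 0, "wy": 0, "wz": 0, "jaw": 1}
    - {"x": -0.7, "y": 0.7, "z": -1.93, "wx": 0, "wy": 0, "wz": 0, "jaw": 1}
    - {"x": -1.3, "y": 1.3, "z": -1.93, "wx": 0, "wy": 0, "wz": 0, "jaw": 1}
    - {"x": -1.9, "y": 1.9, "z": -1.93, "wx": 0, "wy": 0, "wz": 0, "jaw": 1}
    - {"x": -2.4, "y": 2.4, "z": -1.93, "wx": 0, "wy": 0, "wz": 0, "jaw": 1}
    - {"x": -2.7, "y": 2.7, "z": -1.93, "wx": 0, "wy": 0, "wz": 0, "jaw": 1}
    - {"x": -2.85, "y": 2.82, "z": -1.93, "wx": 0, "wy": 0, "wz": 0, "jaw": 1}
    - {"x": -2.85, "y": 2.82, "z": -1.93, "wx": 0, "wy": 0, "wz": 0, "jaw": 1}
    - {"x": -2.85, "y": 2.82, "z": -1.93, "wx": 0, "wy": 0, "wz": 0, "jaw": 1}
    - {"x": -2.85, "y": 2.82, "z": -1.93, "wx": 0, "wy": 0, "wz": 0, "jaw": 1}
    - {"x": -2.85, "y": 2.82, "z": -1.2, "wx": 0, "wy": 0, "wz": 0, "jaw": 1}
    - {"x": -2.85, "y": 2.82, "z": -0.8, "wx": 0, "wy": 0, "wz": 0, "jaw": 1}
    - {"x": -2.85, "y": 2.82, "z": -0.8, "wx": 0, "wy": 0, "wz": 0, "jaw": 1}
    - {"x": -2.85, "y": 2.82, "z": -0.8, "wx": 0, "wy": 0, "wz": 0, "jaw": 1}
    - {"x": -2.85, "y": 2.82, "z": -0.8, "wx": 0, "wy": 0, "wz": 0, "jaw": 1}
    - {"x": -2.85, "y": 2.82, "z": -0.8, "wx": 0, "wy": 0, "wz": 0, "jaw": 1}
    - {"x": -2.85, "y": 2.82, "z": -0.8, "wx": 0, "wy": 0, "wz": 0, "jaw": 1}
    - {"x": -2.85, "y": 2.82, "z": -0.8, "wx": 0, "wy": 0, "wz": 0, "jaw": 1}

```text
t: 15.4
tcp_pos: [668.7, 65.4, 65.9]
ee_rot: [0.0, 0.383, 0.924, -0.0]
wrist_force: [0.0, 0.4, -1.3]
opening: 31.7
grip_force: 40.3
```

```bash
python3 -c "
from obs import *
im=snap('side')[0]
cv2.imwrite('pics/l2.png',cv2.resize(im[100:220,230:370],None,fx=4,fy=4))
obs(['lc'],('top','side'))";python3 p.py 668,65.3,39,45
```

```text
top lc 32 [648.4  59.5] 12.8 z 22.2
side lc 102 [668.9  64.1] 26.8 z 22.5
t 15.55 tcp [668.2  65.4  65. ] yawy 45.0 open 31.6 grip 40.3 F [-0.5 -0.  -0.6]
668,65.3,39,45 | x 0.00 y -0.00 z 0.65 | w -0.02 -0.00 0.00 | rows>=0.6
```

View pics/l2.png

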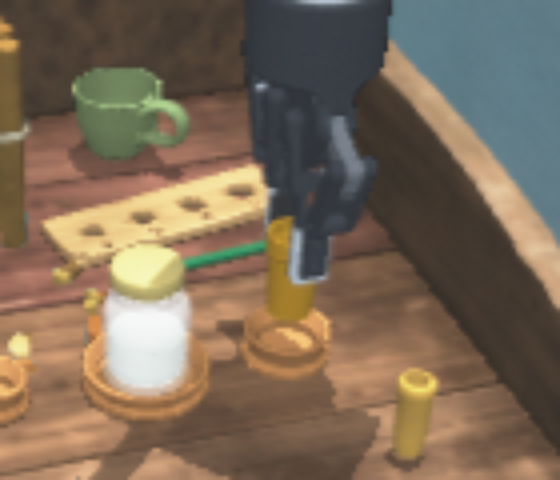

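The lid is square on the jar. The large punch hangs upright over its cup, with its foot at (288,312) and the cup at (288,338).

>>> apply_moves:
  steps:
    - {"x": 0, "y": 0, "z": 0.15, "wx": 0, "wy": 0, "wz": 0, "jaw": 1}
    - {"x": 0, "y": 0, "z": 0.3, "wx": 0, "wy": 0, "wz": 0, "jaw": 1}
    - {"x": 0, "y": 0, "z": 0.45, "wx": 0, "wy": 0, "wz": 0, "jaw": 1}
    - {"x": 0, "y": 0, "z": 0.55, "wx": 0, "wy": 0, "wz": 0, "jaw": 1}
    - {"x": 0, "y": 0, "z": 0.62, "wx": 0, "wy": 0, "wz": 0, "jaw": 1}
    - {"x": 0, "y": 0, "z": 0.65, "wx": 0, "wy": 0, "wz": 0, "jaw": 1}
    - {"x": 0, "y": 0, "z": 0.66, "wx": 0, "wy": 0, "wz": 0, "jaw": 1}
    - {"x": 0, "y": 0, "z": 0.66, "wx": 0, "wy": 0, "wz": 0, "jaw": 1}
    - {"x": 0, "y": 0, "z": 0.66, "wx": 0, "wy": 0, "wz": 0, "jaw": 1}
    - {"x": 0, "y": 0, "z": 0.66, "wx": 0, "wy": 0, "wz": 0, "jaw": 1}

```text
t: 16.38
tcp_pos: [667.6, 65.0, 39.1]
ee_rot: [-0.001, 0.383, 0.924, -0.001]
wrist_force: [-4.9, -0.5, 7.3]
opening: 31.8
grip_force: 41.1
```

>>> apply_moves:
  steps:
    - {"x": 0, "y": 0, "z": 0, "wx": 0, "wy": 0, "wz": 0, "jaw": -1}
    - {"x": 0, "y": 0, "z": 0, "wx": 0, "wy": 0, "wz": 0, "jaw": -1}
    - {"x": 0, "y": 0, "z": 0, "wx": 0, "wy": 0, "wz": 0, "jaw": -1}
    - {"x": 0, "y": 0, "z": 0, "wx": 0, "wy": 0, "wz": 0, "jaw": -1}
    - {"x": 0, "y": 0, "z": 0, "wx": 0, "wy": 0, "wz": 0, "jaw": -1}
    - {"x": 0, "y": 0, "z": -0.5, "wx": 0, "wy": 0, "wz": 0, "jaw": -1}
    - {"x": 0, "y": 0, "z": -1.3, "wx": 0, "wy": 0, "wz": 0, "jaw": -1}
    - {"x": 0, "y": 0, "z": -2.2, "wx": 0, "wy": 0, "wz": 0, "jaw": -1}
    - {"x": 0, "y": 0, "z": -2.7, "wx": 0, "wy": 0, "wz": 0, "jaw": -1}
    - {"x": 0, "y": 0, "z": -2.7, "wx": 0, "wy": 0, "wz": 0, "jaw": -1}
    - {"x": 0, "y": 0, "z": -2.7, "wx": 0, "wy": 0, "wz": 0, "jaw": -1}
    - {"x": 0, "y": 0, "z": -2.7, "wx": 0, "wy": 0, "wz": 0, "jaw": -1}

```text
t: 17.38
tcp_pos: [667.5, 65.5, 145.2]
ee_rot: [-0.001, 0.383, 0.924, -0.001]
wrist_force: [0.3, -0.2, -0.9]
opening: 85.6
grip_force: 0.0
```

```bash
python3 -c "
from obs import *
obs(['lc','lp','sp'],o={'lp':((668,65.3),30,48,70)})"; python3 p.py 621.3,-30,147,45 621.3,-30,70,45 621.3,-30,26,45
```

```text
top lc 52 [661.   51.2] 19.1 z 22.8
top lp 70 [663.3  61.4] 12.3 z 64.8
top sp 61 [621.7 -28.5] 10.5 z 50.9
side lc 125 [667.7  65.7] 26.8 z 22.8
side lp 144 [666.8  64.4] 16.5 z 64.4
side sp 73 [621.3 -31. ] 11.0 z 50.7
wrist lc 836 [668.2  65. ] 26.1 z 22.9
wrist lp 1568 [667.1  64.8] 16.6 z 62.4
wrist sp 469 [621.2 -29.8] 10.7 z 50.2
t 17.53 tcp [666.8  65.5 143.9] yawy 45.0 open 85.5 grip 0.0 F [-0.4  0.4 -0.2]
621.3,-30,147,45 | x -0.88 y -2.49 z -0.07 | w -0.04 -0.03 0.00 | rows>=2.5
621.3,-30,70,45 | x -0.89 y -2.48 z 1.85 | w -0.04 -0.03 0.00 | rows>=1.8
621.3,-30,26,45 | x -0.89 y -2.48 z 2.95 | w -0.04 -0.03 0.00 | rows>=1.1
```

>>> apply_moves:
  steps:
    - {"x": -0.88, "y": -2.48, "z": 0, "wx": 0, "wy": 0, "wz": 0, "jaw": -1}
    - {"x": -0.88, "y": -2.48, "z": 0, "wx": 0, "wy": 0, "wz": 0, "jaw": -1}
    - {"x": -0.88, "y": -2.48, "z": 0, "wx": 0, "wy": 0, "wz": 0, "jaw": -1}
    - {"x": -0.88, "y": -2.48, "z": 0.8, "wx": 0, "wy": 0, "wz": 0, "jaw": -1}
    - {"x": -0.88, "y": -2.48, "z": 1.4, "wx": 0, "wy": 0, "wz": 0, "jaw": -1}
    - {"x": -0.88, "y": -2.48, "z": 1.4, "wx": 0, "wy": 0, "wz": 0, "jaw": -1}
    - {"x": -0.88, "y": -2.48, "z": 1.4, "wx": 0, "wy": 0, "wz": 0, "jaw": -1}
    - {"x": -0.88, "y": -2.48, "z": 2.2, "wx": 0, "wy": 0, "wz": 0, "jaw": -1}
    - {"x": -0.88, "y": -2.48, "z": 2.9, "wx": 0, "wy": 0, "wz": 0, "jaw": -1}
    - {"x": -0.88, "y": -2.48, "z": 2.95, "wx": 0, "wy": 0, "wz": 0, "jaw": -1}
    - {"x": -0.88, "y": -2.48, "z": 2.95, "wx": 0, "wy": 0, "wz": 0, "jaw": -1}
    - {"x": -0.88, "y": -2.48, "z": 2.95, "wx": 0, "wy": 0, "wz": 0, "jaw": -1}
    - {"x": -0.88, "y": -2.48, "z": 2.95, "wx": 0, "wy": 0, "wz": 0, "jaw": -1}
    - {"x": -0.88, "y": -2.48, "z": 2.95, "wx": 0, "wy": 0, "wz": 0, "jaw": -1}
    - {"x": -0.88, "y": -2.48, "z": 2.95, "wx": 0, "wy": 0, "wz": 0, "jaw": -1}
    - {"x": -0.88, "y": -2.48, "z": 2.95, "wx": 0, "wy": 0, "wz": 0, "jaw": -1}
    - {"x": -0.88, "y": -2.48, "z": 2.95, "wx": 0, "wy": 0, "wz": 0, "jaw": -1}

```text
t: 18.95
tcp_pos: [622.9, -29.7, 28.9]
ee_rot: [-0.0, 0.383, 0.924, -0.001]
wrist_force: [-0.7, 0.2, 0.6]
opening: 85.4
grip_force: 0.0
```

```bash
python3 p.py 621.3,-30,26,45
```

```text
t 18.95 tcp [622.9 -29.7  28.9] yawy 45.0 open 85.4 grip 0.0 F [-0.7  0.2  0.6]
621.3,-30,26,45 | x 0.02 y -0.03 z 0.07 | w -0.01 -0.00 0.00 | rows>=0.1
```

Close (with a small correction).

>>> apply_moves:
  newtons: 35
  steps:
    - {"x": 0.01, "y": -0.02, "z": 0.03, "wx": 0, "wy": 0, "wz": 0, "jaw": -1}
    - {"x": 0.01, "y": -0.02, "z": 0.03, "wx": 0, "wy": 0, "wz": 0, "jaw": -1}
    - {"x": 0.01, "y": -0.02, "z": 0.03, "wx": 0, "wy": 0, "wz": 0, "jaw": 1}
    - {"x": 0.01, "y": -0.02, "z": 0.03, "wx": 0, "wy": 0, "wz": 0, "jaw": 1}
    - {"x": 0.01, "y": -0.02, "z": 0.03, "wx": 0, "wy": 0, "wz": 0, "jaw": 1}
    - {"x": 0.01, "y": -0.02, "z": 0.03, "wx": 0, "wy": 0, "wz": 0, "jaw": 1}
    - {"x": 0.01, "y": -0.02, "z": 0.03, "wx": 0, "wy": 0, "wz": 0, "jaw": 1}
    - {"x": 0.01, "y": -0.02, "z": 0.03, "wx": 0, "wy": 0, "wz": 0, "jaw": 1}
    - {"x": 0.01, "y": -0.02, "z": 0.03, "wx": 0, "wy": 0, "wz": 0, "jaw": 1}
    - {"x": 0.01, "y": -0.02, "z": 0.03, "wx": 0, "wy": 0, "wz": 0, "jaw": 1}
    - {"x": 0.01, "y": -0.02, "z": 0.03, "wx": 0, "wy": 0, "wz": 0, "jaw": 1}

```text
t: 19.87
tcp_pos: [621.8, -30.0, 27.2]
ee_rot: [-0.001, 0.383, 0.924, -0.001]
wrist_force: [0.7, 0.1, 1.0]
opening: 18.8
grip_force: 34.3
```

```bash
python3 p.py 621.3,-30,130,45 541.4,193.3,130,45 541.4,193.3,60,45
```

```text
t 19.87 tcp [621.8 -30.   27.2] yawy 45.0 open 18.8 grip 34.3 F [0.7 0.1 1. ]
621.3,-30,130,45 | x 0.01 y -0.01 z -2.57 | w -0.02 -0.01 0.00 | rows>=2.5
541.4,193.3,130,45 | x 5.37 y 2.52 z -2.57 | w -0.02 -0.01 0.00 | rows>=5.7
541.4,193.3,60,45 | x 5.37 y 2.53 z -0.82 | w -0.02 -0.01 0.00 | rows>=1.7
```

>>> apply_moves:
  steps:
    - {"x": 0, "y": 0, "z": -0.9, "wx": 0, "wy": 0, "wz": 0, "jaw": 1}
    - {"x": 0, "y": 0, "z": -1.8, "wx": 0, "wy": 0, "wz": 0, "jaw": 1}
    - {"x": 0, "y": 0, "z": -2.7, "wx": 0, "wy": 0, "wz": 0, "jaw": 1}
    - {"x": 0.6, "y": 0.3, "z": -2.8, "wx": 0, "wy": 0, "wz": 0, "jaw": 1}
    - {"x": 1.4, "y": 0.65, "z": -2.8, "wx": 0, "wy": 0, "wz": 0, "jaw": 1}
    - {"x": 2.2, "y": 1.05, "z": -2.8, "wx": 0, "wy": 0, "wz": 0, "jaw": 1}
    - {"x": 3, "y": 1.4, "z": -2.8, "wx": 0, "wy": 0, "wz": 0, "jaw": 1}
    - {"x": 3.8, "y": 1.8, "z": -2.8, "wx": 0, "wy": 0, "wz": 0, "jaw": 1}
    - {"x": 4.5, "y": 2.1, "z": -2.8, "wx": 0, "wy": 0, "wz": 0, "jaw": 1}
    - {"x": 5.1, "y": 2.4, "z": -2.8, "wx": 0, "wy": 0, "wz": 0, "jaw": 1}
    - {"x": 5.37, "y": 2.52, "z": -2.8, "wx": 0, "wy": 0, "wz": 0, "jaw": 1}
    - {"x": 5.37, "y": 2.52, "z": -2.8, "wx": 0, "wy": 0, "wz": 0, "jaw": 1}
    - {"x": 5.37, "y": 2.52, "z": -2, "wx": 0, "wy": 0, "wz": 0, "jaw": 1}
    - {"x": 5.37, "y": 2.52, "z": -1.2, "wx": 0, "wy": 0, "wz": 0, "jaw": 1}
    - {"x": 5.37, "y": 2.52, "z": -0.8, "wx": 0, "wy": 0, "wz": 0, "jaw": 1}
    - {"x": 5.37, "y": 2.52, "z": -0.8, "wx": 0, "wy": 0, "wz": 0, "jaw": 1}
    - {"x": 5.37, "y": 2.52, "z": -0.8, "wx": 0, "wy": 0, "wz": 0, "jaw": 1}
    - {"x": 5.37, "y": 2.52, "z": -0.8, "wx": 0, "wy": 0, "wz": 0, "jaw": 1}
    - {"x": 5.37, "y": 2.52, "z": -0.8, "wx": 0, "wy": 0, "wz": 0, "jaw": 1}
    - {"x": 5.37, "y": 2.52, "z": -0.8, "wx": 0, "wy": 0, "wz": 0, "jaw": 1}

```text
t: 21.53
tcp_pos: [542.7, 193.2, 61.0]
ee_rot: [0.0, 0.383, 0.924, 0.0]
wrist_force: [0.5, 0.4, -0.9]
opening: 18.9
grip_force: 34.4
```

```bash
python3 -c "
from obs import *
im=snap('side')[0]
cv2.imwrite('pics/l3.png',cv2.resize(im[120:240,170:310],None,fx=4,fy=4))
obs(['sc'],('top','side'))";python3 p.py 541.5,193.3,33,45
```

```text
side sc 91 [541.  193.2] 20.3 z 22.6
t 21.68 tcp [541.8 193.3  60.1] yawy 45.0 open 19.0 grip 34.4 F [-0.1 -0.1 -1.3]
541.5,193.3,33,45 | x 0.01 y -0.01 z 0.68 | w -0.01 -0.00 0.00 | rows>=0.7
```

View pics/l3.png

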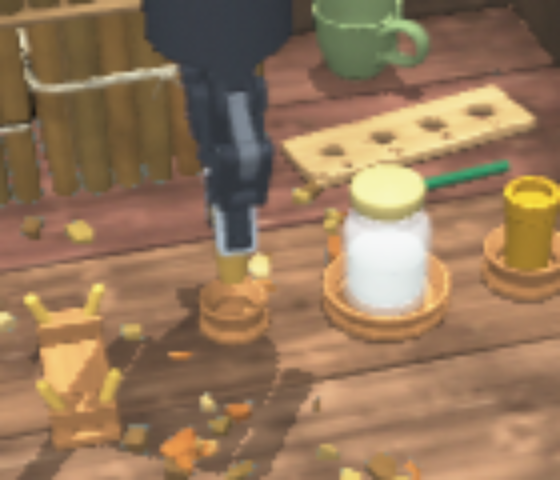

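The small punch is upright above its cup, with its foot at (233,280). The large punch sits in its cup at (530,225).

>>> apply_moves:
  steps:
    - {"x": 0, "y": 0, "z": 0.15, "wx": 0, "wy": 0, "wz": 0, "jaw": 1}
    - {"x": 0, "y": 0, "z": 0.3, "wx": 0, "wy": 0, "wz": 0, "jaw": 1}
    - {"x": 0, "y": 0, "z": 0.45, "wx": 0, "wy": 0, "wz": 0, "jaw": 1}
    - {"x": 0, "y": 0, "z": 0.57, "wx": 0, "wy": 0, "wz": 0, "jaw": 1}
    - {"x": 0, "y": 0, "z": 0.65, "wx": 0, "wy": 0, "wz": 0, "jaw": 1}
    - {"x": 0, "y": 0, "z": 0.68, "wx": 0, "wy": 0, "wz": 0, "jaw": 1}
    - {"x": 0, "y": 0, "z": 0.69, "wx": 0, "wy": 0, "wz": 0, "jaw": 1}
    - {"x": 0, "y": 0, "z": 0.69, "wx": 0, "wy": 0, "wz": 0, "jaw": 1}
    - {"x": 0, "y": 0, "z": 0.69, "wx": 0, "wy": 0, "wz": 0, "jaw": 1}
    - {"x": 0, "y": 0, "z": 0.69, "wx": 0, "wy": 0, "wz": 0, "jaw": 1}

```text
t: 22.52
tcp_pos: [541.1, 192.9, 33.1]
ee_rot: [-0.001, 0.382, 0.924, -0.001]
wrist_force: [-6.9, -3.2, 15.4]
opening: 18.9
grip_force: 37.0
```

>>> apply_moves:
  steps:
    - {"x": 0, "y": 0, "z": -0.03, "wx": 0, "wy": 0, "wz": 0, "jaw": 1}
    - {"x": 0, "y": 0, "z": -0.03, "wx": 0, "wy": 0, "wz": 0, "jaw": -0.4}
    - {"x": 0, "y": 0, "z": -0.03, "wx": 0, "wy": 0, "wz": 0, "jaw": -0.4}
    - {"x": 0, "y": 0, "z": -0.03, "wx": 0, "wy": 0, "wz": 0, "jaw": -0.4}
    - {"x": 0, "y": 0, "z": -0.03, "wx": 0, "wy": 0, "wz": 0, "jaw": -0.4}
    - {"x": 0, "y": 0, "z": -0.03, "wx": 0, "wy": 0, "wz": 0, "jaw": -0.4}
    - {"x": 0, "y": 0, "z": -0.5, "wx": 0, "wy": 0, "wz": 0, "jaw": -0.4}
    - {"x": 0, "y": 0, "z": -1.3, "wx": 0, "wy": 0, "wz": 0, "jaw": -0.4}
    - {"x": 0, "y": 0, "z": -2.2, "wx": 0, "wy": 0, "wz": 0, "jaw": -0.4}
    - {"x": 0, "y": 0, "z": -3.1, "wx": 0, "wy": 0, "wz": 0, "jaw": -0.4}
    - {"x": 0, "y": 0, "z": -3.5, "wx": 0, "wy": 0, "wz": 0, "jaw": -0.4}
    - {"x": 0, "y": 0, "z": -3.5, "wx": 0, "wy": 0, "wz": 0, "jaw": -0.4}
    - {"x": 0, "y": 0, "z": -3.5, "wx": 0, "wy": 0, "wz": 0, "jaw": -0.4}

```text
t: 23.6
tcp_pos: [542.2, 193.5, 172.7]
ee_rot: [0.0, 0.383, 0.924, 0.0]
wrist_force: [-0.6, -0.0, -0.8]
opening: 59.7
grip_force: 0.0
```

```bash
python3 -c "
from obs import *
obs(['sc','sp'],o={'sp':((541.4,193.3),22,47,65)})"; python3 p.py 404,289,200,-33
```

```text
side sc 96 [541.4 192.8] 20.1 z 23.0
side sp 61 [541.2 191.4] 10.5 z 56.6
wrist sc 590 [541.1 192.9] 20.2 z 23.0
wrist sp 356 [541.1 192.7] 10.6 z 56.0
t 23.75 tcp [540.1 193.  169.4] yawy 45.0 open 59.6 grip 0.0 F [ 0.1 -0.7 -0.2]
404,289,200,-33 | x 4.10 y -0.71 z -0.75 | w -0.06 0.01 13.00 | rows>=4.1
```

```bash
python3 -c "
from h import *
for n in('top','side'):
    P=np.load(n+'.npz')['P'].reshape(-1,3)
    for lo in(30,80,150):
        q=P[(P[:,2]>lo)&(P[:,2]<300)&(P[:,0]+P[:,1]<840)&(P[:,0]>250)&(P[:,1]>230)&(P[:,1]<520)&~(np.hypot(P[:,0]-138,P[:,1]-609)<200)]
        d=np.hypot(q[:,0]-404,q[:,1]-289); i=d.argsort()[:1]; print(n,lo,len(q),q[i].round(),d[i].round(), q.min(0).round() if len(q) else '',q.max(0).round() if len(q) else '')
"
```

```text
top 30 984 [[413. 230.  38.]] [60.] [253. 230.  30.] [493. 465. 208.]
top 80 364 [[303. 397. 193.]] [148.] [295. 397.  81.] [340. 451. 208.]
top 150 179 [[303. 397. 193.]] [148.] [295. 397. 150.] [324. 428. 208.]
side 30 926 [[464. 278.  38.]] [61.] [255. 248.  30.] [493. 465. 207.]
side 80 300 [[305. 398. 189.]] [147.] [296. 397.  80.] [338. 444. 207.]
side 150 140 [[305. 398. 189.]] [147.] [296. 397. 151.] [323. 423. 207.]
```

>>> apply_moves:
  steps:
    - {"x": 4.1, "y": -0.71, "z": -0.9, "wx": 0, "wy": 0, "wz": 13, "jaw": -0.4}
    - {"x": 4.1, "y": -0.71, "z": -0.9, "wx": 0, "wy": 0, "wz": 13, "jaw": -0.4}
    - {"x": 4.1, "y": -0.71, "z": -0.9, "wx": 0, "wy": 0, "wz": 13, "jaw": -0.4}
    - {"x": 4.1, "y": -0.71, "z": -0.9, "wx": 0, "wy": 0, "wz": 13, "jaw": -0.4}
    - {"x": 4.1, "y": -0.71, "z": -0.9, "wx": 0, "wy": 0, "wz": 13, "jaw": -0.4}
    - {"x": 4.1, "y": -0.71, "z": -0.9, "wx": 0, "wy": 0, "wz": 13, "jaw": -0.4}
    - {"x": 4.1, "y": -0.71, "z": -0.9, "wx": 0, "wy": 0, "wz": 13, "jaw": -0.4}
    - {"x": 4.1, "y": -0.71, "z": -0.9, "wx": 0, "wy": 0, "wz": 13, "jaw": -0.4}
    - {"x": 4.1, "y": -0.71, "z": -0.9, "wx": 0, "wy": 0, "wz": 13, "jaw": -0.4}
    - {"x": 4.1, "y": -0.71, "z": -0.9, "wx": 0, "wy": 0, "wz": 13, "jaw": -0.4}
    - {"x": 4.1, "y": -0.71, "z": -0.9, "wx": 0, "wy": 0, "wz": 13, "jaw": -0.4}
    - {"x": 4.1, "y": -0.71, "z": -0.9, "wx": 0, "wy": 0, "wz": 13, "jaw": -0.4}
    - {"x": 4.1, "y": -0.71, "z": -0.9, "wx": 0, "wy": 0, "wz": 13, "jaw": -0.4}
    - {"x": 4.1, "y": -0.71, "z": -0.9, "wx": 0, "wy": 0, "wz": 13, "jaw": -0.4}
    - {"x": 4.1, "y": -0.71, "z": -0.9, "wx": 0, "wy": 0, "wz": 13, "jaw": -0.4}
    - {"x": 4.1, "y": -0.71, "z": -0.9, "wx": 0, "wy": 0, "wz": 13, "jaw": -0.4}

```text
t: 25.08
tcp_pos: [405.3, 289.1, 207.5]
ee_rot: [-0.0, 0.878, 0.478, -0.001]
wrist_force: [0.3, 0.6, -0.4]
opening: 59.6
grip_force: 0.0
```

```bash
python3 -c "
from h import *
im,d,P,C,K=snap('wrist'); np.savez('wb.npz',im=im,P=P,C=C,K=K); cv2.imwrite('pics/wb.png',cv2.resize(im,(800,600),interpolation=cv2.INTER_CUBIC))"; python3 p.py 404,289,2,-33
```

```text
t 25.13 tcp [405.3 289.1 207.6] yawy -32.9 open 60.0 grip 0.0 F [-0.4 -0.4  0.4]
404,289,2,-33 | x -0.01 y -0.02 z 5.14 | w -0.02 0.02 0.01 | rows>=4.9
```

View pics/wb.png

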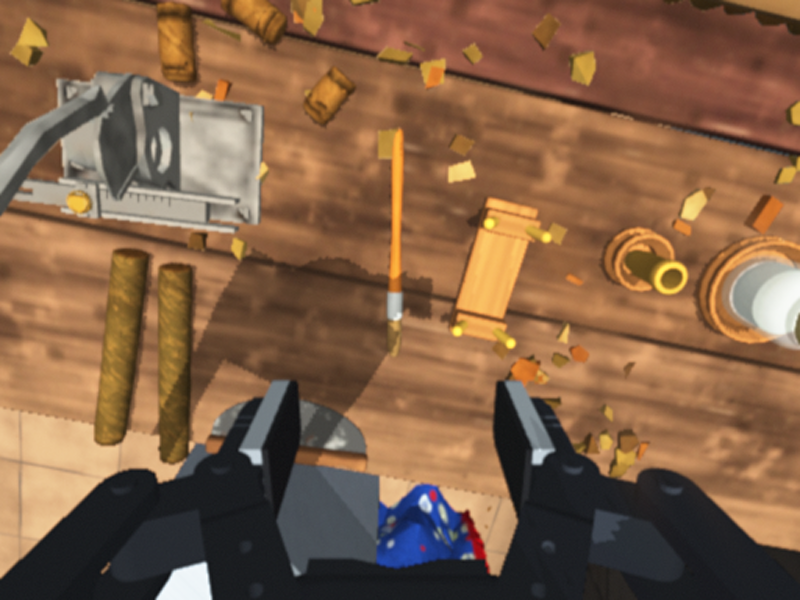

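The brush runs from (399,129) to (393,355). The rest pin tips are at (489,222), (546,237), (458,330) and (510,342). The rest's outer corners are at about (490,198), (540,210), (453,330) and (503,342).

```bash
python3 -c "
from h import *
D=np.load('wb.npz');C,K,P,im=D['C'],D['K'],D['P'],D['im']
def W(u,v,z):
    u,v=(u+.5)/1.5625-.5,(v+.5)/1.5625-.5
    r=C[:3,:3]@np.array([(u-K[0,2])/K[0,0],(v-K[1,2])/K[1,1],1]); return C[:3,3]+(z-C[2,3])/r[2]*r
def seg(n,a,b):
    e=b-a; print(n,((a+b)/2).round(1),np.linalg.norm(e).round(1),np.degrees(np.arctan2(e[1],e[0])).round(1))
seg('brush',W(399,129,5),W(393,355,4))
p=[W(*q,40) for q in[(489,222),(546,237),(458,330),(510,342)]]; seg('pins',(p[0]+p[1])/2,(p[2]+p[3])/2)
p=[W(*q,21) for q in[(490,198),(540,210),(453,330),(503,342)]]; seg('rest',(p[0]+p[1])/2,(p[2]+p[3])/2)
p=P.reshape(-1,3)
# pin tips & strip surface by depth
q=p[(np.hypot(p[:,0]-453,p[:,1]-238.5)<62)&(p[:,2]>31)]; print('tips',len(q),[x.round(1).tolist() for x in cv2.kmeans(q.astype(np.float32),4,None,(3,50,.1),5,cv2.KMEANS_PP_CENTERS)[2]])
q=p[(np.hypot(p[:,0]-453,p[:,1]-238.5)<75)&(p[:,2]>5)&(p[:,2]<25)]
print('rest rect',len(q),cv2.minAreaRect(q[:,:2].astype(np.float32)))
t=np.array([np.cos(np.radians(57)),np.sin(np.radians(57))]);r=p[:,:2]-[404,289]
q=p[(abs(r@t)<88)&(abs(r@[-t[1],t[0]])<14)&(p[:,2]>4.5)]
print('brush',len(q),cv2.minAreaRect(q[:,:2].astype(np.float32)),q.mean(0))
"
```

```text
brush [403.8 287.9   4.5] 160.3 -124.5
pins [452.3 240.2  40. ] 72.9 -136.2
rest [453.9 241.8  21. ] 93.9 -134.7
tips 15030 [[433.70001220703125, 289.3999938964844, 283.3999938964844], [454.29998779296875, 239.3000030517578, 36.5], [452.70001220703125, 266.6000061035156, 271.0], [436.3999938964844, 275.70001220703125, 237.60000610351562]]
rest rect 3475 ((451.76458740234375, 240.07241821289062), (117.95367431640625, 145.6994171142578), 34.21976089477539)
brush 3948 ((404.5653991699219, 287.7589111328125), (158.75770568847656, 27.991554260253906), 62.36299514770508) [409.12840448 297.68372179 195.50192427]
```

>>> apply_moves:
  newtons: 30
  steps:
    - {"x": 0, "y": -0.02, "z": 1, "wx": 0, "wy": 0, "wz": 0, "jaw": -0.4}
    - {"x": 0, "y": -0.02, "z": 2, "wx": 0, "wy": 0, "wz": 0, "jaw": -0.4}
    - {"x": 0, "y": -0.02, "z": 3, "wx": 0, "wy": 0, "wz": 0, "jaw": -0.4}
    - {"x": 0, "y": -0.02, "z": 3.8, "wx": 0, "wy": 0, "wz": 0, "jaw": -0.4}
    - {"x": 0, "y": -0.02, "z": 4.4, "wx": 0, "wy": 0, "wz": 0, "jaw": -0.4}
    - {"x": 0, "y": -0.02, "z": 4.9, "wx": 0, "wy": 0, "wz": 0, "jaw": -0.4}
    - {"x": 0, "y": -0.02, "z": 5.05, "wx": 0, "wy": 0, "wz": 0, "jaw": -0.4}
    - {"x": 0, "y": -0.02, "z": 5.05, "wx": 0, "wy": 0, "wz": 0, "jaw": -0.4}
    - {"x": 0, "y": -0.02, "z": 5.05, "wx": 0, "wy": 0, "wz": 0, "jaw": -0.4}
    - {"x": 0, "y": -0.02, "z": 5.05, "wx": 0, "wy": 0, "wz": 0, "jaw": -0.4}
    - {"x": 0, "y": -0.02, "z": 5.05, "wx": 0, "wy": 0, "wz": 0, "jaw": -0.4}
    - {"x": 0, "y": -0.02, "z": 5.05, "wx": 0, "wy": 0, "wz": 0, "jaw": -0.4}
    - {"x": 0, "y": -0.02, "z": 5.05, "wx": 0, "wy": 0, "wz": 0, "jaw": -0.4}

```text
t: 26.22
tcp_pos: [405.0, 289.8, 6.8]
ee_rot: [-0.0, 0.879, 0.477, -0.0]
wrist_force: [0.1, 0.9, 0.4]
opening: 59.8
grip_force: 0.0
```

```bash
python3 p.py 404,288.5,2.5,-33
```

```text
t 26.22 tcp [405.  289.8   6.8] yawy -33.0 open 59.8 grip 0.0 F [0.1 0.9 0.4]
404,288.5,2.5,-33 | x -0.04 y -0.00 z 0.11 | w -0.00 0.00 0.00 | rows>=0.1
```

>>> apply_moves:
  steps:
    - {"x": -0.01, "y": 0, "z": 0.06, "wx": 0, "wy": 0, "wz": 0, "jaw": -0.4}
    - {"x": -0.01, "y": 0, "z": 0.06, "wx": 0, "wy": 0, "wz": 0, "jaw": -0.4}
    - {"x": -0.01, "y": 0, "z": 0.06, "wx": 0, "wy": 0, "wz": 0, "jaw": -0.4}
    - {"x": -0.01, "y": 0, "z": 0.06, "wx": 0, "wy": 0, "wz": 0, "jaw": 1}
    - {"x": -0.01, "y": 0, "z": 0.06, "wx": 0, "wy": 0, "wz": 0, "jaw": 1}
    - {"x": -0.01, "y": 0, "z": 0.06, "wx": 0, "wy": 0, "wz": 0, "jaw": 1}
    - {"x": -0.01, "y": 0, "z": 0.06, "wx": 0, "wy": 0, "wz": 0, "jaw": 1}
    - {"x": -0.01, "y": 0, "z": 0.06, "wx": 0, "wy": 0, "wz": 0, "jaw": 1}
    - {"x": -0.01, "y": 0, "z": 0.06, "wx": 0, "wy": 0, "wz": 0, "jaw": 1}
    - {"x": -0.01, "y": 0, "z": 0.06, "wx": 0, "wy": 0, "wz": 0, "jaw": 1}
    - {"x": -0.01, "y": 0, "z": 0.06, "wx": 0, "wy": 0, "wz": 0, "jaw": 1}
    - {"x": -0.01, "y": 0, "z": 0.06, "wx": 0, "wy": 0, "wz": 0, "jaw": 1}

```text
t: 27.22
tcp_pos: [404.2, 289.2, 3.4]
ee_rot: [-0.0, 0.879, 0.477, -0.001]
wrist_force: [-0.6, 0.8, 1.8]
opening: 9.5
grip_force: 31.5
```

```bash
python3 p.py 404,288.5,85,-33 453.2,239.5,85,-45.5
```

```text
t 27.22 tcp [404.2 289.2   3.4] yawy -33.0 open 9.5 grip 31.5 F [-0.6  0.8  1.8]
404,288.5,85,-33 | x -0.02 y 0.00 z -2.04 | w -0.01 0.02 0.00 | rows>=2.0
453.2,239.5,85,-45.5 | x -0.38 y 1.70 z -2.04 | w -0.01 0.02 2.09 | rows>=1.7
```

Gripped. I'll lift, carry it over the rest and stay clear of the pins.

>>> apply_moves:
  steps:
    - {"x": 0, "y": 0, "z": -0.7, "wx": 0, "wy": 0, "wz": 0, "jaw": 1}
    - {"x": 0, "y": 0, "z": -1.4, "wx": 0, "wy": 0, "wz": 0, "jaw": 1}
    - {"x": 0, "y": 0, "z": -2.04, "wx": 0, "wy": 0, "wz": 0, "jaw": 1}
    - {"x": -0.1, "y": 0.4, "z": -2.04, "wx": 0, "wy": 0, "wz": 0.6, "jaw": 1}
    - {"x": -0.2, "y": 0.9, "z": -2.04, "wx": 0, "wy": 0, "wz": 1.2, "jaw": 1}
    - {"x": -0.3, "y": 1.4, "z": -2.04, "wx": 0, "wy": 0, "wz": 1.8, "jaw": 1}
    - {"x": -0.38, "y": 1.7, "z": -2.04, "wx": 0, "wy": 0, "wz": 2.09, "jaw": 1}
    - {"x": -0.38, "y": 1.7, "z": -2.04, "wx": 0, "wy": 0, "wz": 2.09, "jaw": 1}
    - {"x": -0.38, "y": 1.7, "z": -2.04, "wx": 0, "wy": 0, "wz": 2.09, "jaw": 1}
    - {"x": -0.38, "y": 1.7, "z": -2.04, "wx": 0, "wy": 0, "wz": 2.09, "jaw": 1}
    - {"x": -0.38, "y": 1.7, "z": -2.04, "wx": 0, "wy": 0, "wz": 2.09, "jaw": 1}
    - {"x": -0.38, "y": 1.7, "z": -2.04, "wx": 0, "wy": 0, "wz": 2.09, "jaw": 1}
    - {"x": -0.38, "y": 1.7, "z": -2.04, "wx": 0, "wy": 0, "wz": 2.09, "jaw": 1}
    - {"x": -0.38, "y": 1.7, "z": -2.04, "wx": 0, "wy": 0, "wz": 2.09, "jaw": 1}
    - {"x": -0.38, "y": 1.7, "z": -2.04, "wx": 0, "wy": 0, "wz": 2.09, "jaw": 1}

```text
t: 28.47
tcp_pos: [452.8, 239.7, 84.9]
ee_rot: [-0.0, 0.926, 0.379, -0.001]
wrist_force: [0.0, -0.1, 0.5]
opening: 9.6
grip_force: 31.4
```

```bash
python3 -c "
from obs import *
im=snap('side')[0]; w=snap('wrist')[0]
cv2.imwrite('pics/b1.png',np.hstack([cv2.resize(im[130:280,110:260],(400,400)),cv2.resize(w[0:256,128:384],(400,400))]))";python3 p.py 453.2,239.5,25,-45.5
```

```text
t 28.57 tcp [452.9 239.6  84.9] yawy -45.5 open 9.6 grip 31.4 F [0.7 0.  0.2]
453.2,239.5,25,-45.5 | x 0.01 y 0.01 z 1.50 | w -0.01 0.02 -0.00 | rows>=1.4
```

View pics/b1.png

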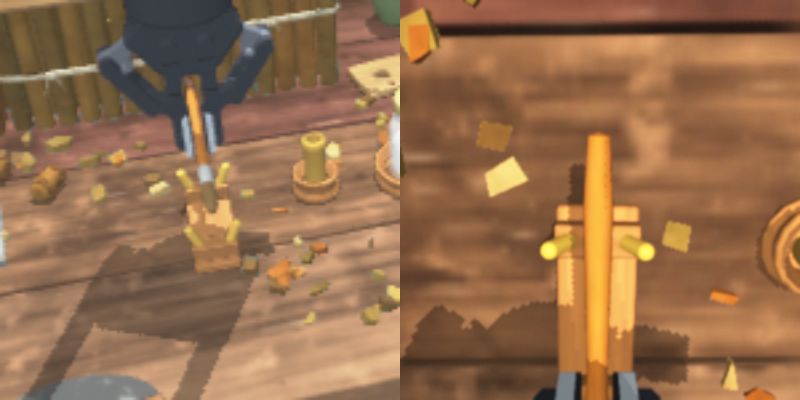

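The brush (column 597) is centred between the far pins (549 and 645) and parallel to the rest. Next I lower it.

>>> apply_moves:
  steps:
    - {"x": 0, "y": 0, "z": 0.5, "wx": 0, "wy": 0, "wz": 0, "jaw": 1}
    - {"x": 0, "y": 0, "z": 0.8, "wx": 0, "wy": 0, "wz": 0, "jaw": 1}
    - {"x": 0, "y": 0, "z": 1.1, "wx": 0, "wy": 0, "wz": 0, "jaw": 1}
    - {"x": 0, "y": 0, "z": 1.3, "wx": 0, "wy": 0, "wz": 0, "jaw": 1}
    - {"x": 0, "y": 0, "z": 1.42, "wx": 0, "wy": 0, "wz": 0, "jaw": 1}
    - {"x": 0, "y": 0, "z": 1.5, "wx": 0, "wy": 0, "wz": 0, "jaw": 1}
    - {"x": 0, "y": 0, "z": 1.52, "wx": 0, "wy": 0, "wz": 0, "jaw": 1}
    - {"x": 0, "y": 0, "z": 1.52, "wx": 0, "wy": 0, "wz": 0, "jaw": 1}
    - {"x": 0, "y": 0, "z": 1.52, "wx": 0, "wy": 0, "wz": 0, "jaw": 1}
    - {"x": 0, "y": 0, "z": 1.52, "wx": 0, "wy": 0, "wz": 0, "jaw": 1}

```text
t: 29.4
tcp_pos: [453.3, 239.5, 24.4]
ee_rot: [-0.0, 0.926, 0.378, -0.001]
wrist_force: [-0.6, -1.2, 0.2]
opening: 9.6
grip_force: 31.5
```

>>> apply_moves:
  steps:
    - {"x": 0, "y": 0, "z": 0.02, "wx": 0, "wy": 0, "wz": 0, "jaw": 1}
    - {"x": 0, "y": 0, "z": 0.02, "wx": 0, "wy": 0, "wz": 0, "jaw": 1}
    - {"x": 0, "y": 0, "z": 0.02, "wx": 0, "wy": 0, "wz": 0, "jaw": 1}
    - {"x": 0, "y": 0, "z": 0.02, "wx": 0, "wy": 0, "wz": 0, "jaw": 0.1}
    - {"x": 0, "y": 0, "z": 0.02, "wx": 0, "wy": 0, "wz": 0, "jaw": 0.1}
    - {"x": 0, "y": 0, "z": 0.02, "wx": 0, "wy": 0, "wz": 0, "jaw": 0.1}
    - {"x": 0, "y": 0, "z": 0.02, "wx": 0, "wy": 0, "wz": 0, "jaw": 0.1}
    - {"x": 0, "y": 0, "z": 0.02, "wx": 0, "wy": 0, "wz": 0, "jaw": 0.1}
    - {"x": 0, "y": 0, "z": -0.4, "wx": 0, "wy": 0, "wz": 0, "jaw": 0.1}
    - {"x": 0, "y": 0, "z": -1.2, "wx": 0, "wy": 0, "wz": 0, "jaw": 0.1}
    - {"x": 0, "y": 0, "z": -2.2, "wx": 0, "wy": 0, "wz": 0, "jaw": 0.1}
    - {"x": 0, "y": 0, "z": -3.2, "wx": 0, "wy": 0, "wz": 0, "jaw": 0.1}
    - {"x": 0, "y": 0, "z": -4.2, "wx": 0, "wy": 0, "wz": 0, "jaw": 0.1}
    - {"x": 0, "y": 0, "z": -4.5, "wx": 0, "wy": 0, "wz": 0, "jaw": 0.1}
    - {"x": 0, "y": 0, "z": -4.5, "wx": 0, "wy": 0, "wz": 0, "jaw": 0.1}
    - {"x": 0, "y": 0, "z": -4.5, "wx": 0, "wy": 0, "wz": 0, "jaw": 0.1}
    - {"x": 0, "y": 0, "z": -4.5, "wx": 0, "wy": 0, "wz": 0, "jaw": 0.1}

```text
t: 30.82
tcp_pos: [452.2, 239.1, 202.2]
ee_rot: [-0.0, 0.926, 0.378, -0.003]
wrist_force: [-0.7, -0.1, -0.2]
opening: 38.7
grip_force: 0.0
```

```bash
python3 -c "
from obs import *
obs(['lid','jar','lp','sp','sc','lc'],('side','wrist'),o={'lid':((603,127),30,78,95),'lp':((668,65.3),30,48,70),'sp':((541.4,193.3),22,47,65)})
im=np.load('o_side.npz')['im']; w=np.load('o_wrist.npz')['im']
p=np.load('o_wrist.npz')['P'].reshape(-1,3)
t=np.array([.707,.707]);r=p[:,:2]-[453.2,239.5]
q=p[(abs(r@t)<100)&(abs(r@[-t[1],t[0]])<8.5)&(p[:,2]>25)&(p[:,2]<36)]
print('brush',len(q),cv2.minAreaRect(q[:,:2].astype(np.float32)),'zmed',np.median(q[:,2]))
cv2.imwrite('pics/f.png',np.hstack([cv2.resize(im[100:300,130:330],(400,400)),cv2.resize(w[0:256,128:384],(400,400))]))"
```

```text
side lid 186 [604.6 125.9] 22.3 z 84.8
side jar 421 [601.2 124.9] 25.7 z 74.8
side lp 147 [666.8  65.7] 17.3 z 63.1
side sp 59 [541.3 192.2] 10.7 z 57.6
side sc 96 [540.9 192.7] 20.7 z 22.7
side lc 128 [666.8  64.9] 26.4 z 22.8
wrist lid 2164 [603. 127.] 21.8 z 84.5
wrist jar 2050 [602.3 127.6] 25.6 z 75.0
wrist sp 338 [540.1 192.8] 10.7 z 56.1
wrist sc 546 [540.6 193.2] 20.1 z 23.0
wrist lc 91 [651.9  74.1] 18.5 z 20.7
brush 1283 ((453.01214599609375, 239.13116455078125), (158.96734619140625, 9.609328269958496), 44.512386322021484) zmed 29.304480711437805
```

View pics/f.png

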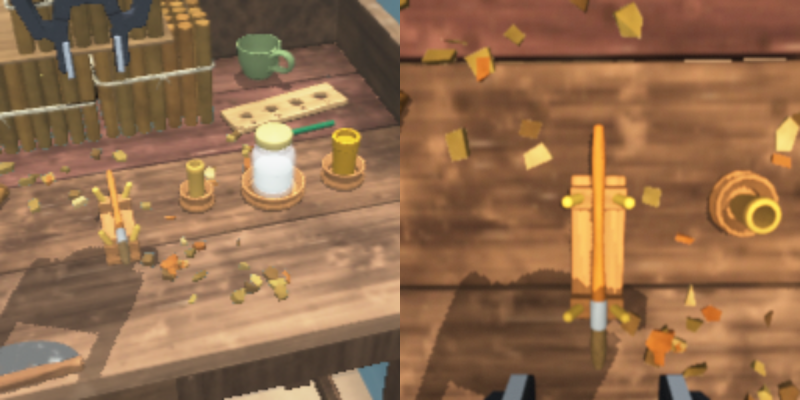

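All the tools are in their holders, and the brush lies along its rest between the pins. The gripper is clear, so I am handing the job in.

```bash
python3 -c "
from h import *
print(ctrl.finish_job())"
```

```text
the job is handed in; nothing more can be done
None
```

The job is handed in (no verdict came back): in the last pictures the jar stood in its stand with the lid square on it, both punches were upright in their cups, and the brush lay along its rest between the pins; the ring gauge was never touched and about 31 s of the 109 s were used.

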